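# Shim the front foot of the bench press with a pry bar

### The job

Shim up the front foot of the bench arbor press: with the pry bar over the fulcrum block lift the press's front edge, swing the bar's tail under the keeper hook so that it stays up by itself, and slide the steel shim under the front foot until its upright tab meets the press. Then take hold of the bar again, free it, let the press down gently onto the shim, and lay the bar down clear of the press. Do not touch the press with the robot, do not force anything, and leave the other things on the bench alone.

Things in the scene. Friction and masses are not known exactly. Their poses are not given: they have to be found in the camera images.
- press: Green arbor press, loose, 6 to 8.5 kg, 290 mm tall. Origin: centre of its footprint on the bench; z up, front at -y. Base plate 200 (x) x 170 (y) x 16, underside 32 up, front edge at y -85, open below but for a rear runner (y 73 to 85) and one front foot. Column at y above 20, head forward to y -20. 20 to 40 N lifts the front edge; it tips on the runner without sliding.
- press_foot (a point): Centre of the sole of the press's only front foot: x 0, y -75 mm in the press's frame (same axes). Foot 40 (x) x 20 (y) x 32 tall, front face flush with the plate's front edge. On the bench (z 0) at the start, 12 to 14 mm up while the bar is caught under the keeper, 8 mm up on the shim.
- stand: Dark steel lever stand screwed to the bench before the press: strip 40 wide, 4 thick, 285 long, fulcrum block at the press end, keeper hook at the other. Origin on the bench under the fulcrum's crest; y runs along the strip to the press (parallel to the press's y), z up. The fulcrum is 40 mm in front of the press's front edge, 70 to 80 mm to the +x side of the foot's middle.
- fulcrum_top (a point): Middle of the fulcrum's crest, 29 mm above the bench: a round-topped ridge (radius 8), 40 long along x, 16 thick along y. Axes as the stand's.
- keeper_lip (a point): Underside of the keeper's lip, 31.5 mm above the bench, 215 mm from the fulcrum's crest along -y, at x = +2 in the stand's frame (same axes). The keeper is an upside-down L, 30 long (y): post on the +x side, inner face at x +10; lip 8 thick from there to x -4. Open towards -x: the bar comes down with its side beyond x -4, then slides under the lip towards +x.
- bar_grip (a point): Centre of the pry bar's wooden grip (16 wide in x, 70 long, 34 tall). Loose, 0.45 kg; y points to the toe, z up. Steel blade 16 wide, 8 thick, flat underside 17 mm below this point, from y +215 (toe end) to y -90 (tail). Starts flat on the bench. With the toe bump 20 mm inside the press's front edge, the blade crosses the fulcrum at y +149 and the keeper at y -66.
- bar_toe (a point): Top of the bar's toe: rounded bump (radius 6) at y +209 mm from the grip centre, 14 above the blade's underside. Bar's axes. On the fulcrum, the toe slips in under the plate with the tail raised 22 deg, moved along its own length over the fulcrum; meets it at 11 deg, and the blade is under the keeper's lip with the tail 1.5 deg below level (3 still clears all). 8 to 16 N down at the grip hold it.
- shim_tab (a point): Grip point in the upright tab of the loose 0.2 kg steel shim, 31 mm above its underside. y points to the end that goes under the foot, z up. Plate 36 wide (x), 8 thick, from y +66 (front end) to y -14; tab 14 wide (x), reaching 50 above the underside, from y +26 (front face, the stop that meets the press) to y -14. Starts flat on the bench.
- soles: Bystander: stack of leather shoe soles, 180 mm long, 72 wide, 35 tall. Origin under its centre.
- jar: Bystander: jar with a steel lid, 64 mm across, 85 tall. Origin under its centre.
- hammer: Bystander: hammer lying on the bench.
Not all that is in view belongs to the job. Of the things shaped like the part that bears shim_tab, the bare steel one is meant.

How it is judged:
On the way, in this order (a step that is already met when the one before it is completed fails the run):
1. the bar, caught under the keeper and let go by the robot, holds the front foot more than 9.5 mm up (height (world z) of press_foot above 0.0095 m and contact force between bar and press above 5 N and contact force between bar and stand above 5 N and contact force between each of the arm, the fingers and bar below 0.3 N), for 0.2 s.
2. while the foot is up, the shim lies under it, its tab up against (within 2.5 mm of) the press and within 12 mm of straight under sideways (height (world z) of press_foot above 0.009 m and y of shim_tab in the frame of press above -0.1135 m and x of shim_tab in the frame of press between -0.012 and 0.012 m), for 0.1 s.
At the end, for the whole second after the job is handed in: Foot rests with its weight on the shim (6.5 to 9.5 mm up); shim tab within 4 mm of the press front edge, within 13 mm sideways of the foot middle and 0.2 rad of straight; bar out from under the press, its grip centre below 60 mm; all at rest (height (world z) of press_foot between 0.0065 and 0.0095 m and contact force between shim and press above 8 N and y of shim_tab in the frame of press above -0.115 m and x of shim_tab in the frame of press between -0.013 and 0.013 m and angle between the y axis of shim_tab and the y axis of press, either way round below 0.2 rad and y of bar_toe in the frame of press below -0.09 m and contact force between bar and press below 0.1 N and height (world z) of bar_grip below 0.06 m and linear speed of each of bar, press below 0.02 m/s); the robot touches nothing.
It fails at once if the robot touches the press (over 2 N) (contact force between any of the arm, the fingers and press above 2 N).
It fails at once if something is forced: bar against stand over 80 N, bar against press over 60 N, or shim against the raised press over 15 N (contact force between bar and stand above 80 N or contact force between bar and press above 60 N or (contact force between shim and press above 15 N and height (world z) of press_foot above 0.0098 m)).
It fails at once if the press is dropped (turns faster than 0.6 rad/s) (angular speed of press above 0.6 rad/s).
It fails at once if the press is levered too high (foot over 25 mm up) or shoved out of place (over 15 mm) (height (world z) of press_foot above 0.025 m or distance of press from where it was at the start of the episode above 0.015 m).
It fails at once if the soles, the jar or the hammer are disturbed (over 20 mm) (distance of any of soles, jar, hammer from where it was at the start of the episode above 0.02 m).
It also fails if it takes over 72 s, if anything falls off the work surface, if the arm or the gripper's body presses on something with over 40 N, if the wrist force passes 120 N, or if a joint passes its speed limit or range.

### The arm

A 7-joint arm with a two-finger parallel gripper is mounted at the origin on the work surface. World frame = base frame: x ahead of the robot, y to its left, z up, the work surface at z = 0. Lengths are in m, angles in rad, forces in N, time in s.
With the tool pointing down it reaches from about 0.35 to 0.9 m from the base axis. Payload 19.9 kg.
Tool frame: the origin (TCP) lies between the finger pads; the fingertips stand 19 mm ahead of it and the grasp point (between the pads) is the TCP; z points along the fingers, y is the line along which they close (so a half turn about z gives the same grasp; the last joint's range is limited). The gripper opens to 85 mm and grips with 20 to 120 N. Pads are 22 mm wide; open, the fingers measure 114 mm over their backs; the gripper's body (76 mm by 85 mm) begins 54 mm behind the grasp point. The pads swing forward as they close: fully open they stand 13 mm farther back than shut.
Start: joints at [1.073, 0.417, -0.01, 1.614, 0.005, 1.111, -0.053], TCP at [0.275, -0.561, 0.25] pointing down, gripper open.
Joint ranges: [-2.81, 2.81], [-0.39, 2.02], [-1.27, 1.25], [0.06, 2.57], [-1.19, 4.33], [0.19, 2], [-2.82, 2.82]. Speed limits (rad/s): [1.89, 1.89, 2.39, 2.39, 3.01, 3.01, 3.01].

### API

Orientations are given as a unit quaternion [x, y, z, w].
In Python, from plant import robot gives the robot as it stands.
- The arm moves only by the tool move_arm, never from a script. Its argument "targets" is text: rows parted by semicolons, each of 7 numbers parted by spaces: the gripper command: -1 is fully open, 1 is shut, values between are in proportion, then the shift along the tool's x, y, z each as a share of 100 cm, from -1 to 1, then the turn, a rotation vector about the tool's x, y, z each as a share of 0.5 rad, from -1 to 1. In form: claw dx dy dz ax ay az; .... A call has 1 to 8 rows; each row shifts and turns the commanded pose from where the row before left it, along the tool's axes as they then stand; what a row does not reach is not made up. A row lasts 1/8 s, in which the tool goes at most 62.5 mm and 10.7 degrees, less where a joint would pass 70% of its speed; a pose out of reach is approached as far as the arm can. A call with a number of a shift or a turn outside -1 to 1 is refused whole. A call with a gripper value outside its range is refused whole. The fingers move at their own pace and stop on an object; the grip force is fixed at half the most. Time passes only in rows, so rows that do not move let the fingers close. It gives the time, the measured TCP pose, the force, the opening and the grip force at its end, in the units of the state.
- robot.get_state(): the state, without advancing time (a new reading comes with each control period).
- robot.camera(name): name is "side" or "top"; returns (picture, depth): 384x512x3 uint8, red, green, blue; 384x512 float32, m along the optical axis (not along the pixel's ray), 0 where there is no reading.
- robot.camera_info(name): a dict with "vertical_fov" (degrees; the focal length in pixels is half the picture's height over the tangent of half this angle, whatever the lens; pixels are square), "cx", "cy" (the principal point, pixels), "rvec" (rotation vector, rad) and "tvec" (3), from world to camera coordinates, as OpenCV has them. Camera axes: x right, y down, z forward; pixel columns grow to the right and rows downward; lengths in m; the calibration is good to about 2 mm. A picture is of the moment at which its call begins. camera_info takes no time and is no camera call.
- robot.finish_job(): hands the job in; it is judged then, once.
The state is a dict: "time_s": time; "joint_pos": joint angles; "dq": joint speeds; "effort": joint torques, N m; "position": TCP position; "eef_rot": TCP orientation; "force": force on the tool from outside, world axes, zero at the start; "moment": the same for the moment, N m; "gripper_width": finger opening in m; "grasp_force": force on a finger pad.
Only numpy, scipy, OpenCV 4.12 (cv2) and the standard library are available. Lean on these libraries where they do the work, as an engineer would, in place of code of your own. Each camera call takes 0.05 s, during which the arm holds its last target. There are 200 camera calls.

## Working session

There is one attempt and no reset: what is moved stays moved. The work goes in short steps, Python scripts to look and compute and a tool call to move; the robot and the scene stay as the last step left them, time stands still between calls to the robot, and variables do not carry over. Pictures are saved under pics/ and viewed, at most 13 in all, crops included, and the job is handed in when it is done.

Besides the shell and the picture viewer there is one more tool, called after ">>>" as name(argument=value, ...), one argument or row to a line, values as JSON. move_arm: Moves the arm, as the interface text tells. Its arguments: {"type":"object","properties":{"targets":{"type":"string"}},"required":["targets"]}

```bash
mkdir -p pics; ls
cat > h.py <<'E'
import numpy as np, cv2
from plant import robot
from scipy.spatial.transform import Rotation as R
def cam(n):
    i=robot.camera_info(n); f=192/np.tan(np.radians(i["vertical_fov"])/2)
    K=np.array([[f,0,i["cx"]],[0,f,i["cy"]],[0,0,1]])
    return K,cv2.Rodrigues(np.array(i["rvec"],float))[0],np.array(i["tvec"],float),i
def pts(n,depth):
    K,Rm,t,_=cam(n); v,u=np.mgrid[0:384,0:512]
    c=np.stack([(u-K[0,2])/K[0,0]*depth,(v-K[1,2])/K[1,1]*depth,depth],-1)
    return (c-t)@Rm
def ray(n,u,v,z):
    K,Rm,t,_=cam(n); d=Rm.T@np.array([(u-K[0,2])/K[0,0],(v-K[1,2])/K[1,1],1]); o=-Rm.T@t
    return o+d*(z-o[2])/d[2]
def shot(n,name):
    p,d=robot.camera(n); cv2.imwrite(f"pics/{name}.png",p[:,:,::-1]); np.savez(f"pics/{name}.npz",p=p,d=d); return p,d
E
python3 - <<'E'
from h import *
for n in("side","top"):
    p,d=shot(n,n+"0"); print(cam(n)[3]); print((-cam(n)[1].T@cam(n)[2]))
print(robot.get_state())
a=cv2.imread("pics/side0.png");b=cv2.imread("pics/top0.png")
E
```

```text
pics
{'vertical_fov': 45.14505074558289, 'cx': 253.5818645871666, 'cy': 191.00635066678745, 'rvec': array([ 0.77621661, -2.55270404,  1.10501993]), 'tvec': array([0.3740626 , 0.29795011, 1.32869775])}
[-0.14411847  0.83587187  1.12901855]
{'vertical_fov': 51.390188856521384, 'cx': 261.14907269959735, 'cy': 191.34151054816664, 'rvec': array([ 2.17245981, -2.21015157,  0.06722483]), 'tvec': array([-0.08876166,  0.53770811,  1.12191459])}
[ 0.46763071 -0.09612704  1.15229428]
{'time_s': 0.1, 'joint_pos': array([ 1.07349647,  0.41790651, -0.01030335,  1.61411825,  0.00471555,
        1.11071646, -0.0529677 ]), 'dq': array([ 1.26313479e-03, -2.37630379e-03, -6.49774089e-05, -2.02724376e-03,
       -8.47595259e-04,  2.22381064e-04,  7.01414071e-04]), 'effort': array([ 1.82553398e-03, -8.65828586e+01,  6.79778382e-01, -4.35637057e+01,
        1.91296684e-02,  4.98014051e-03, -7.03567935e-05]), 'position': array([ 0.27497065, -0.56092953,  0.24972588]), 'eef_rot': array([ 9.74137492e-01,  2.25955373e-01, -1.75716873e-04, -5.34507365e-04]), 'force': array([ 0.01578599, -0.39878382,  0.3411263 ]), 'moment': array([3.01461584e-03, 2.56589951e-05, 1.05787588e-02]), 'grasp_force': 0.0, 'gripper_width': 0.08539937474169718}
```

View pics/top0.png

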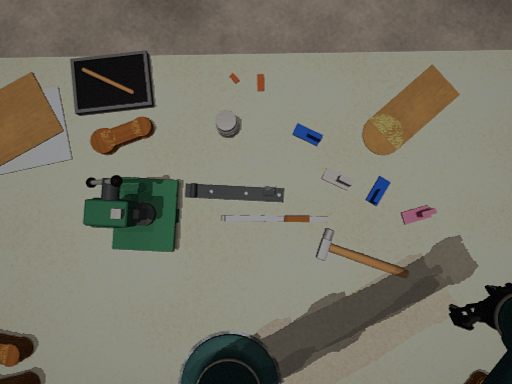

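View pics/side0.png

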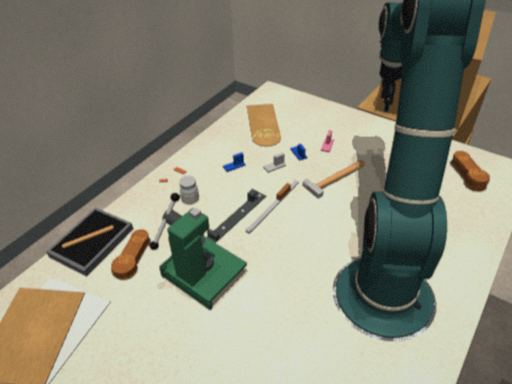

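The top view shows the press at (145,213), the stand from (190,190) to (285,195), the bar from (222,217) to (328,218), and the bare shim at (337,179). The blue and pink shims are decoys. The hammer is at (325,245). Next I'll measure using depth and masks.

Run:
```python
from h import *
z=np.load("pics/top0.npz");p=z["p"];d=z["d"];P=pts("top",d)
hs=cv2.cvtColor(p,cv2.COLOR_RGB2HSV)
print("bench z",np.median(P[230:300,200:300,2]))
def rect(m,name):
    q=P[m]; r=cv2.minAreaRect(q[:,:2].astype(np.float32)); print(name,m.sum(),"c",np.round(r[0],4),"size",np.round(r[1],4),"ang",round(r[2],2),"z",np.round(np.percentile(q[:,2],[2,50,98]),4))
def box(u0,u1,v0,v1):
    m=np.zeros(d.shape,bool);m[v0:v1,u0:u1]=1;return m&(d>0)
Z=P[:,:,2]
rect(box(100,190,165,260)&(abs(Z-.048)<.006),"plate")
rect(box(180,295,175,207)&(Z>.0025)&(Z<.045),"stand")
rect(box(180,295,175,207)&(Z>.015)&(Z<.06),"stand hi")
rect(box(180,210,175,207)&(Z>.015)&(Z<.06),"fulcrum")
rect(box(255,295,175,207)&(Z>.02)&(Z<.06),"keeper")
rect(box(215,335,208,226)&(Z>.004)&(Z<.06),"bar")
rect(box(270,335,208,226)&(Z>.024)&(Z<.06),"grip")
rect(box(318,356,164,192)&(Z>.004)&(Z<.07),"shim")
rect(box(318,356,164,192)&(Z>.03)&(Z<.07),"tab")
rect(box(315,410,225,280)&(Z>.006)&(Z<.07),"hammer")
rect(box(210,245,105,140)&(Z>.05)&(Z<.1),"jar")
c=p[150:280,180:440]; 
c=np.hstack([p[160:235,170:300],p[160:235,300:430]])
c=np.vstack([p[165:230,180:300],p[165:230,270:390]])
cv2.imwrite("pics/c0.png",cv2.resize(c[:,:,::-1],None,fx=4.5,fy=4.5,interpolation=cv2.INTER_CUBIC)); print(c.shape)
# z rows
np.set_printoptions(linewidth=250)
print((Z[182:206,184:204]*1000).round().astype(int)); print((Z[180:206,258:290]*1000).round().astype(int))
print((Z[165:194,318:356]*1000).round().astype(int))
```

```text
bench z -0.000974872334675164
plate 3327 c [0.4774 0.2243] size [0.1703 0.2   ] ang 85.88 z [0.0429 0.0471 0.0514]
stand 1004 c [ 0.5406 -0.0281] size [0.3294 0.0896] ang 88.93 z [0.0025 0.0045 0.04  ]
stand hi 178 c [ 0.5412 -0.0154] size [0.2376 0.0396] ang 89.26 z [0.0194 0.0352 0.0423]
fulcrum 83 c [0.5429 0.0947] size [0.0151 0.0399] ang 83.82 z [0.0177 0.0262 0.0311]
keeper 95 c [ 0.5355 -0.1199] size [0.0282 0.0226] ang 88.3 z [0.0333 0.0385 0.0426]
bar 576 c [ 0.461  -0.1308] size [0.333 0.043] ang 89.01 z [0.0042 0.0086 0.036 ]
grip 150 c [ 0.4572 -0.197 ] size [0.0675 0.014 ] ang 89.01 z [0.0286 0.0332 0.0369]
shim 343 c [ 0.5736 -0.3173] size [0.0822 0.0706] ang 61.79 z [0.0046 0.0086 0.0513]
tab 90 c [ 0.5612 -0.3344] size [0.0399 0.014 ] ang 64.49 z [0.0341 0.0485 0.0529]
hammer 1043 c [ 0.3429 -0.3854] size [0.2589 0.088 ] ang 69.66 z [0.0112 0.0228 0.0285]
jar 425 c [ 0.7249 -0.0062] size [0.058  0.0582] ang 72.07 z [0.0528 0.0834 0.0879]
(130, 120, 3)
[[  -2    2    2   -1   -5   -2    4   -2   -1    0    0   -3   -3    0   -2    0    0   -1   -1    0]
 [  -1   -2    
[... 6049 characters left out ...]
  0    1   -3   -3   -3    2   -2   -3    3   -1   -3]
 [   5   -4    0    0   -1   -2    1   -1    2    1   -3    2   -1    0   -3   -1   -1   -5    1   -2   -2    2    0    0   -1    2   -4    2   -1   -1   -1   -4]
 [   0   -2   -2    0    1   -4    2   -1   -2   -1    2    0   -2    1   -2   -2    0    1   -1    1   -1   -2    0   -1   -4    4    1    2   -3   -2   -1   -1]
 [   2   -1    3    0    0    0   -2   -2   -1    1    0    4   -2    0   -1    0   -4   -3   -3   -5   -1   -2   -2   -1   -2    0    0    2    2    0   -2   -1]]
[[ 0  3 -4 ...  0  2 -3]
 [ 1 -4 -3 ... -1  0 -1]
 [-2  2 -4 ... -6 -3  0]
 ...
 [-1 -3  2 ... -1  1  2]
 [-2  1 -3 ... -1 -2 -2]
 [-1 -1 -2 ... -1 -1  2]]
```

View pics/c0.png

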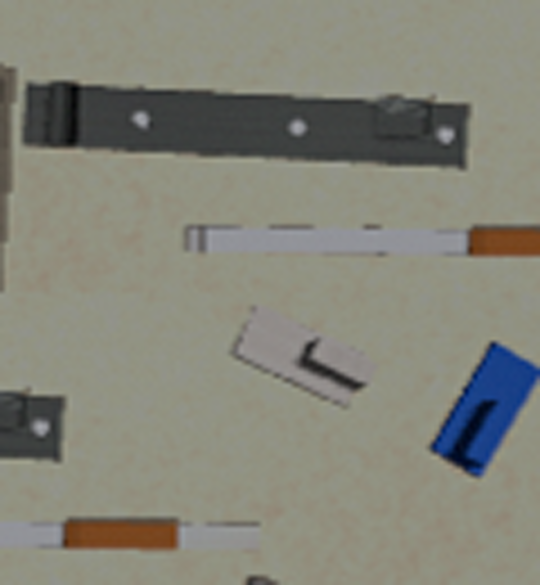

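The crop shows the stand tilted a few degrees, with the fulcrum at the left and the keeper open downwards (−x). The toe bump is at the bar's left end and the shim points up-left. I'll refine this with colour masks cast onto planes.

```bash
cat >> h.py <<'E'
def cast(n,uv,z):
    K,Rm,t,_=cam(n); uv=np.asarray(uv,float).reshape(-1,2)
    d=np.c_[(uv-K[:2,2])/K[0,0],np.ones(len(uv))]@Rm; o=-Rm.T@t
    return o+d*((z-o[2])/d[:,2])[:,None]
def mrect(n,m,z):
    "min-area rectangle (world) of the largest blob of mask m, cast on height z"
    k,l,s,_=cv2.connectedComponentsWithStats(m.astype(np.uint8)); i=1+s[1:,4].argmax()
    v,u=np.nonzero(l==i); off=np.array([[-.5,-.5],[.5,.5],[-.5,.5],[.5,-.5]])*0.8
    q=np.concatenate([np.c_[u,v]+o for o in off]); w=cast(n,q,z)[:,:2]
    r=cv2.minAreaRect(w.astype(np.float32)); c=np.array(r[0]); b=cv2.boxPoints(r); e=b[1]-b[0],b[2]-b[1]
    e=max(e,key=np.linalg.norm); a=np.degrees(np.arctan2(e[1],e[0]))%180
    return c,sorted(r[1]),a,s[i,4]
def pose():
    s=robot.get_state(); return np.array(s["position"]),R.from_quat(s["eef_rot"]),s
def plan(waypts,start=None):
    "waypts: list of (pos, Rotation, nrows, claw); prints rows"
    p,r,_=pose() if start is None else (*start,0)
    for (P,Q,n,c) in waypts:
        P=np.array(P,float); rv=(r.inv()*Q).as_rotvec(); out=[]
        p0,r0=p,r
        for i in range(n):
            pn=p0+(P-p0)*(i+1)/n; rn=r0*R.from_rotvec(rv*(i+1)/n)
            d=r.inv().apply(pn-p); a=(r.inv()*rn).as_rotvec()/.5
            out.append("%g "%c+" ".join("%.4f"%x for x in d)+" "+" ".join("%.3f"%x for x in a)); p,r=pn,rn
        print("; ".join(out))
def tool(yawdeg,pitch=0):
    "tool down, tool x along object +y of an object with this yaw; pitch>0 raises its tail (toe down), deg"
    return R.from_euler("z",yawdeg,degrees=True)*R.from_euler("x",-pitch,degrees=True)*R.from_matrix(np.array([[0,1,0],[1,0,0],[0,0,-1.]]).T)
E
python3 - <<'E'
from h import *
z=np.load("pics/top0.npz");p=z["p"].astype(int);hs=cv2.cvtColor(z["p"],cv2.COLOR_RGB2HSV).astype(int);d=z["d"];P=pts("top",d);Z=P[...,2]
def box(u0,u1,v0,v1):
    m=np.zeros(d.shape,bool);m[v0:v1,u0:u1]=1;return m
V=hs[...,2];S=hs[...,1];H=hs[...,0]
print("stand",mrect("top",box(183,292,176,210)&(V<110),.004))
g=box(278,320,208,226)&(S>130);print("grip",mrect("top",g,.034))
for a in("p[217,250]","p[200,240]","p[222,170]","p[217,300]","p[180,335]","p[230,250]"):print(a,eval(a),end=" ")
pl=box(105,190,165,260)&(S>110)&(H>50)&(H<95);print("plate",mrect("top",pl,.048))
bl=box(215,285,208,228)&(S<25)&(V>0);bl=box(215,335,210,226)&((p[...,2]-p[...,0]>-12));print("bar",mrect("top",bl,.008))
sh=box(318,356,164,192)&((p[...,2]-p[...,0]>-22));print("shim",mrect("top",sh,.008))
t=box(318,356,164,192)&(Z>.035)&(Z<.07);print("tab",mrect("top",t,.05))
t=box(180,215,176,210)&(Z>.017)&(Z<.07);print("fulc",mrect("top",t,.029))
t=box(255,290,176,210)&(Z>.025)&(Z<.07);print("keeper",mrect("top",t,.0395))
E
```

```text
stand (array([ 0.5366112 , -0.02035618]), [0.046457450836896896, 0.2882678210735321], np.float32(86.05284), np.int32(1388))
grip (array([ 0.45729041, -0.19411629]), [0.016181718558073044, 0.06942665576934814], np.float32(89.012955), np.int32(145))
p[217,250] [146 148 154] p[200,240] [133 133 118] p[222,170] [46 91 66] p[217,300] [122  71  30] p[180,335] [116 113 111] p[230,250] [144 146 130] plate (array([0.47883314, 0.23500891]), [0.19802221655845642, 0.20639321208000183], np.float32(86.16993), np.int32(3949))
bar (array([ 0.46207663, -0.07053091]), [0.022273270413279533, 0.179769828915596], np.float32(89.01294), np.int32(395))
shim (array([ 0.57287288, -0.31573629]), [0.08035848289728165, 0.10976383090019226], np.float32(89.015526), np.int32(1056))
tab (array([ 0.56083661, -0.3327361 ]), [0.018911993131041527, 0.043844662606716156], np.float32(64.361015), np.int32(86))
fulc (array([0.54263431, 0.0937335 ]), [0.018044093623757362, 0.04228955879807472], np.float32(174.4409), np.int32(81))
keeper (array([ 0.53528601, -0.11991774]), [0.024633042514324188, 0.030203940346837044], np.float32(89.01513), np.int32(95))
```

Run:
```python
from h import *
q=tool(-1)
plan([((.457,-.1955,.12),q,12,-1),((.457,-.1955,.024),q,6,-1)])
```

```text
-1 0.0270 -0.0207 0.0108 -0.000 -0.000 -0.183; -1 0.0288 -0.0181 0.0108 -0.000 -0.000 -0.183; -1 0.0303 -0.0154 0.0108 -0.000 -0.000 -0.183; -1 0.0316 -0.0126 0.0108 -0.000 -0.000 -0.183; -1 0.0326 -0.0096 0.0108 -0.000 -0.000 -0.183; -1 0.0334 -0.0066 0.0108 -0.000 -0.000 -0.183; -1 0.0338 -0.0035 0.0108 -0.000 -0.000 -0.183; -1 0.0340 -0.0004 0.0108 -0.000 -0.000 -0.183; -1 0.0339 0.0027 0.0108 -0.000 -0.000 -0.183; -1 0.0335 0.0058 0.0108 -0.000 -0.000 -0.183; -1 0.0329 0.0088 0.0108 -0.000 -0.000 -0.183; -1 0.0319 0.0118 0.0108 -0.000 -0.000 -0.183
-1 0.0000 -0.0000 0.0160 0.000 0.000 0.000; -1 0.0000 -0.0000 0.0160 0.000 0.000 0.000; -1 0.0000 -0.0000 0.0160 0.000 0.000 0.000; -1 0.0000 -0.0000 0.0160 0.000 0.000 0.000; -1 0.0000 -0.0000 0.0160 0.000 0.000 0.000; -1 0.0000 -0.0000 0.0160 0.000 0.000 0.000
```

>>> move_arm(
  targets="-1 0.027 -0.021 0.011 0 0 -0.183; -1 0.029 -0.018 0.011 0 0 -0.183; -1 0.030 -0.015 0.011 0 0 -0.183; -1 0.032 -0.013 0.011 0 0 -0.183; -1 0.033 -0.010 0.011 0 0 -0.183; -1 0.033 -0.007 0.011 0 0 -0.183; -1 0.034 -0.004 0.011 0 0 -0.183; -1 0.034 0 0.011 0 0 -0.183",
)

```text
time_s: 1.1
position: [0.3965, -0.315, 0.1617]
eef_rot: [0.828, 0.561, -0.0, -0.0]
force: [0.3, 0.2, -0.2]
gripper_width: 0.0855
grasp_force: 0.0
```

>>> move_arm(
  targets="-1 0.034 0.003 0.011 0 0 -0.183; -1 0.034 0.006 0.011 0 0 -0.183; -1 0.033 0.009 0.011 0 0 -0.183; -1 0.032 0.012 0.010 0 0 -0.183; -1 0 0 0 0 0 0; -1 0 0 0 0 0 0",
)

```text
time_s: 1.85
position: [0.4576, -0.1943, 0.1192]
eef_rot: [0.713, 0.701, -0.0, -0.0]
force: [-0.3, -0.4, -0.1]
gripper_width: 0.0851
grasp_force: 0.0
```

Run:
```python
from h import *
q=tool(-1)
p,r,s=pose(); print(s["time_s"],p,(r.inv()*q).as_rotvec())
plan([((.457,-.1955,.024),q,6,-1)])
```

```text
1.85 [ 0.45759339 -0.19433833  0.11915819] [-3.40527584e-04 -1.46767349e-06  2.27915628e-04]
-1 -0.0002 -0.0001 0.0159 -0.000 -0.000 0.000; -1 -0.0002 -0.0001 0.0159 -0.000 -0.000 0.000; -1 -0.0002 -0.0001 0.0159 -0.000 -0.000 0.000; -1 -0.0002 -0.0001 0.0159 -0.000 -0.000 0.000; -1 -0.0002 -0.0001 0.0159 -0.000 -0.000 0.000; -1 -0.0002 -0.0001 0.0159 -0.000 -0.000 0.000
```

>>> move_arm(
  targets="-1 -0.001 0 0.03 0 0 0; -1 0 0 0.035 0 0 0; -1 0 0 0.03 0 0 0; 1 0 0 0 0 0 0; 1 0 0 0 0 0 0; 1 0 0 0 0 0 0; 1 0 0 0 0 0 0; 1 0 0 0 0 0 0",
)

```text
time_s: 2.85
position: [0.4583, -0.1956, 0.0253]
eef_rot: [0.713, 0.701, 0.0, 0.001]
force: [-2.3, -0.1, 13.4]
gripper_width: 0.0149
grasp_force: 58.9
```

>>> move_arm(
  targets="1 0 0 -0.02 0 0 0; 1 0 0 -0.03 0 0 0; 1 0 0 -0.03 0 0 0; 1 0 0 -0.02 0 0 0; 1 0 0 0 0 0 0",
)

```text
time_s: 3.48
position: [0.4582, -0.1956, 0.1255]
eef_rot: [0.713, 0.701, 0.0, 0.001]
force: [0.0, 1.2, -5.1]
gripper_width: 0.015
grasp_force: 59.0
```

Run:
```python
from h import *
p,r,s=pose(); print(s["time_s"],p,s["force"],s["moment"],s["gripper_width"],s["grasp_force"])
shot("top","top1");shot("side","side1")
a=cv2.imread("pics/top1.png")[150:290,190:390];b=cv2.imread("pics/side1.png")[120:260,190:390]
cv2.imwrite("pics/c1.png",cv2.resize(np.vstack([a,b]),None,fx=2.1*1,fy=2.1,interpolation=cv2.INTER_CUBIC))
```

```text
3.475 [ 0.45818346 -0.19563427  0.12547459] [ 0.04135061  1.18700905 -5.14705113] [-0.29012391  0.01539973 -0.04553033] 0.015024768811453865 59.00262415409088
```

View pics/c1.png

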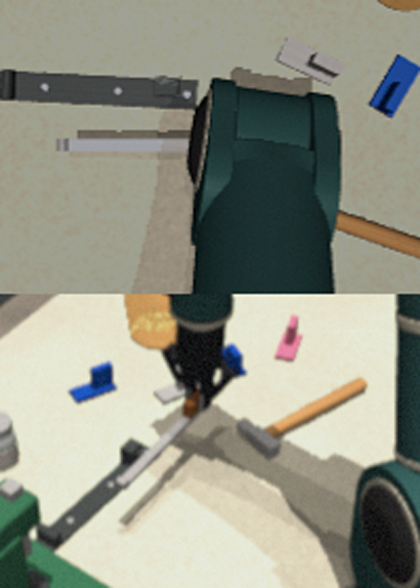

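The bar is held: the top view shows the blade running left from the gripper, with the toe near (62,145) in the crop. Now I'll measure its pitch, yaw and toe.

```bash
cat >> h.py <<'E'
def barfit(name,box,zr=(.05,.2)):
    "blade pixels in the top view by height above bench -> line fit"
    z=np.load(f"pics/{name}.npz");d=z["d"];P=pts("top",d);m=np.zeros(d.shape,bool);u0,u1,v0,v1=box;m[v0:v1,u0:u1]=1
    m&=(P[...,2]>zr[0])&(P[...,2]<zr[1]);q=P[m]
    for k in range(3):
        A=np.c_[q[:,1],np.ones(len(q))]; cx=np.linalg.lstsq(A,q[:,0],rcond=None)[0]; cz=np.linalg.lstsq(A,q[:,2],rcond=None)[0]
        e=abs(A@cx-q[:,0]);f=abs(A@cz-q[:,2]);q=q[(e<.012)&(f<.008)]
    print("n",len(q),"yaw",np.degrees(-np.arctan(cx[0])),"pitch(toe up)",np.degrees(np.arctan(cz[0])),"y range",q[:,1].min(),q[:,1].max())
    return cx,cz,q
E
python3 - <<'E'
from h import *
cx,cz,q=barfit("top1",(205,282,205,235),(.05,.2))
for y in(q[:,1].max(),-.1,-.1956):print(y,np.polyval(cx,y),np.polyval(cz,y))
print(q[q[:,1]>q[:,1].max()-.015][:,2].round(3))
E
```

```text
n 370 yaw -0.9234833716118822 pitch(toe up) 0.04142890369756606 y range -0.14611232914615546 0.016080453041437272
0.016080453041437272 0.4614016008319858 0.10637420897344164
-0.1 0.4595304743223845 0.10629027457566913
-0.1956 0.4579894767674039 0.10622114899753077
[0.11  0.11  0.112 0.11  0.104 0.104 0.107 0.114 0.112 0.106 0.106 0.108
 0.107 0.111 0.113 0.11  0.102 0.108 0.11  0.111 0.109 0.107 0.104 0.108
 0.11  0.106 0.107 0.105 0.106 0.113 0.106 0.111 0.107 0.104 0.103]
```

```bash
cat >> h.py <<'E'
YAW=-4.0; F=np.array([.5427,.094,.021])   # stand yaw, centre of crest circle
GX,GZ=.0015,.008                           # TCP rel. bar grip: +y, +z of bar
def stand(v): return F+R.from_euler("z",YAW,degrees=True).apply(np.array(v,float))
def bartool(s,pitch,yr,x,lift=0):
    "tool pose with blade y=s over the crest at stand x, yaw yr rel. stand, tail up by pitch, lift along n"
    B=R.from_euler("z",YAW+yr,degrees=True)*R.from_euler("x",-pitch,degrees=True)
    g=stand([x,0,0])+B.apply([0,-s,.025+lift])
    return g+B.apply([0,GX,GZ]),tool(YAW+yr,pitch)
def err(P,Q):
    p,r,s=pose(); print("t",s["time_s"],"pos err mm",((P-p)*1000).round(1),"rot err deg",np.degrees((r.inv()*Q).as_rotvec()).round(2),"F",s["force"].round(1),"M",s["moment"].round(2),"w",round(s["gripper_width"],4))
E
python3 - <<'E'
from h import *
# yaw -3.6: pivot toe at stand x .0005
yr=-3.6; xf=lambda s:.0005-(.209-s)*np.tan(np.radians(-yr))
a=bartool(.192,22,yr,xf(.149)-(.192-.149)*np.tan(np.radians(3.6)),.025); b=bartool(.192,22,yr,xf(.149)-(.192-.149)*np.tan(np.radians(3.6))*0,.025)
print(a[0],a[1].as_quat())
plan([(a[0],a[1],8,1)])
E
```

```text
[ 0.51624766 -0.05912346  0.14613922] [ 0.73859093  0.64658748 -0.14356753  0.12568387]
1 0.0171 0.0071 -0.0028 0.005 -0.096 0.029; 1 0.0171 0.0068 -0.0036 0.005 -0.096 0.029; 1 0.0170 0.0066 -0.0045 0.005 -0.096 0.029; 1 0.0168 0.0063 -0.0053 0.005 -0.096 0.029; 1 0.0167 0.0061 -0.0061 0.005 -0.096 0.029; 1 0.0164 0.0058 -0.0069 0.005 -0.096 0.029; 1 0.0162 0.0055 -0.0077 0.005 -0.096 0.029; 1 0.0158 0.0053 -0.0085 0.005 -0.096 0.029
```

Run:
```python
from h import *
a=bartool(.205,22,-3.6,-.0033,.025)
print(a[0]); plan([(a[0],a[1],8,1)])
```

```text
[ 0.51732721 -0.07125793  0.15100911]
1 0.0156 0.0072 -0.0034 0.005 -0.096 0.029; 1 0.0155 0.0070 -0.0042 0.005 -0.096 0.029; 1 0.0154 0.0068 -0.0049 0.005 -0.096 0.029; 1 0.0153 0.0065 -0.0057 0.005 -0.096 0.029; 1 0.0151 0.0063 -0.0064 0.005 -0.096 0.029; 1 0.0148 0.0061 -0.0072 0.005 -0.096 0.029; 1 0.0146 0.0058 -0.0079 0.005 -0.096 0.029; 1 0.0142 0.0056 -0.0086 0.005 -0.096 0.029
```

>>> move_arm(
  targets="1 0.0156 0.0072 -0.0034 0.005 -0.096 0.029; 1 0.0155 0.007 -0.0042 0.005 -0.096 0.029; 1 0.0154 0.0068 -0.005 0.005 -0.096 0.029; 1 0.0153 0.0065 -0.0057 0.005 -0.096 0.029; 1 0.015 0.0063 -0.0064 0.005 -0.096 0.029; 1 0.0148 0.006 -0.0072 0.005 -0.096 0.029; 1 0.0146 0.0058 -0.008 0.005 -0.096 0.029; 1 0.0142 0.0056 -0.0086 0.005 -0.096 0.029",
)

```text
time_s: 4.58
position: [0.5173, -0.0707, 0.1506]
eef_rot: [0.739, 0.646, -0.144, 0.127]
force: [0.2, 0.0, -4.5]
gripper_width: 0.0146
grasp_force: 59.0
```

>>> move_arm(
  targets="1 0 0 0 0 0 0; 1 0 0 0 0 0 0",
)

```text
time_s: 4.82
position: [0.517, -0.0717, 0.1508]
eef_rot: [0.739, 0.646, -0.143, 0.126]
force: [-0.3, -0.6, -4.2]
gripper_width: 0.0151
grasp_force: 59.1
```

Run:
```python
from h import *
a=bartool(.205,22,-3.6,-.0033,.025); err(*a)
shot("top","top2"); shot("side","side2")
cv2.imwrite("pics/c2.png",cv2.resize(np.vstack([cv2.imread("pics/top2.png")[150:250,150:330],cv2.imread("pics/side2.png")[150:300,150:330]]),None,fx=2.3,fy=2.3))
cx,cz,q=barfit("top2",(190,243,175,215),(.034,.2))
for y in(q[:,1].max(),.094,.05,.0):print(y,np.polyval(cx,y),np.polyval(cz,y))
B=R.from_euler("z",YAW-3.6,degrees=True)*R.from_euler("x",-22,degrees=True)
p,r,s=pose(); g=p-B.apply([0,GX,GZ]);
for yy in(.215,.12):print("pred top of blade",g+B.apply([0,yy,-.009]))
b=bartool(.192,22,-3.6,-.0033,.004);plan([(*b,4,1)])
```

```text
t 4.825 pos err mm [0.3 0.4 0.2] rot err deg [ 0.01  0.01 -0.08] F [-0.3 -0.6 -4.2] M [ 0.5  -0.07  0.01] w 0.0151
n 10 yaw 28.938725637026156 pitch(toe up) 49.44353250154471 y range -0.050605336982320365 -0.04372741772697444
-0.04372741772697444 0.4815083956493197 0.18906918093874014
0.094 0.4053572749466918 0.3500058231513811
0.05 0.4296853961458987 0.2985911348182728
0.0 0.4573309884177247 0.2401653526215589
pred top of blade [0.54243037 0.11773599 0.05553729]
pred top of blade [0.5307809  0.03042728 0.09112492]
1 0.0035 0.0000 0.0052 0.000 0.000 -0.001; 1 0.0035 0.0000 0.0052 0.000 0.000 -0.001; 1 0.0035 0.0000 0.0052 0.000 0.000 -0.001; 1 0.0035 0.0000 0.0052 0.000 0.000 -0.001
```

View pics/c2.png

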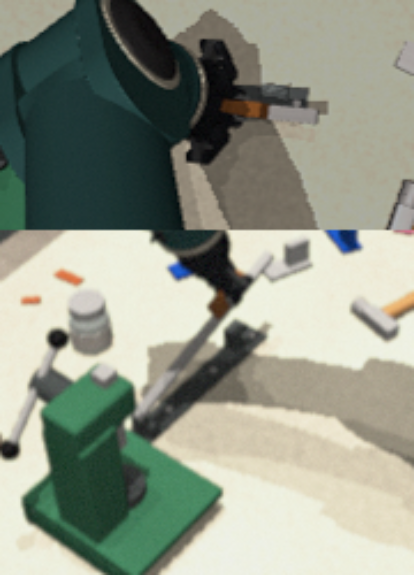

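The side view crop shows the blade running from the grip (215,300) down to just above the fulcrum (140,420). I'll check its line with the side depth.

```bash
cat >> h.py <<'E'
def sidebar(name,B,g,y0=.045,y1=.215,tol=.02):
    "side-view depth points near the predicted blade, in bar frame: fit residual offset and angles"
    z=np.load(f"pics/{name}.npz");P=pts("side",z["d"]).reshape(-1,3);P=P[z["d"].ravel()>0]
    q=B.inv().apply(P-g); q=q[(q[:,1]>y0)&(q[:,1]<y1)&(abs(q[:,0])<tol)&(abs(q[:,2]+.009)<tol)]
    w=g+B.apply(q); k=w[:,2]>.012; q=q[k]
    A=np.c_[q[:,1],np.ones(len(q))]
    for i in range(3):
        A=np.c_[q[:,1],np.ones(len(q))]; cx=np.linalg.lstsq(A,q[:,0],rcond=None)[0]; cz=np.linalg.lstsq(A,q[:,2],rcond=None)[0]
        k=(abs(A@cx-q[:,0])<.011)&(abs(A@cz-q[:,2])<.008);q=q[k]
    print("n",len(q),"y",q[:,1].min().round(3),q[:,1].max().round(3),"x off at 60,149,209 mm",(np.polyval(cx,[.06,.149,.209])*1000).round(1),"z",(np.polyval(cz,[.06,.149,.209])*1000).round(1))
def barnow(yr,pitch):
    B=R.from_euler("z",YAW+yr,degrees=True)*R.from_euler("x",-pitch,degrees=True); p,_,_=pose(); return B,p-B.apply([0,GX,GZ])
E
python3 - <<'E'
from h import *
sidebar("side2",*barnow(-3.6,22))
# calibration of side camera on the fulcrum/keeper
z=np.load("pics/side0.npz");P=pts("side",z["d"]).reshape(-1,3);S=R.from_euler("z",YAW,degrees=True).inv().apply(P-F)
k=(abs(S[:,0])<.03)&(abs(S[:,1])<.02)&(S[:,2]>-.005)&(S[:,2]<.02)
print("fulc",len(S[k]),S[k].min(0),S[k].max(0),np.median(S[k],0))
k=(abs(S[:,0]-.007)<.03)&(abs(S[:,1]+.215)<.03)&(S[:,2]>.012)&(S[:,2]<.03)
print("keep",len(S[k]),S[k].min(0),S[k].max(0),np.median(S[k],0))
E
```

```text
n 278 y 0.045 0.215 x off at 60,149,209 mm [-1.6 -1.6 -1.5] z [-11.5 -12.  -12.4]
fulc 60 [-0.02176302 -0.00166949 -0.00415894] [0.02236575 0.01496947 0.01084705] [0.00026858 0.00820098 0.00431132]
keep 49 [-0.00304614 -0.22649596  0.01270572] [ 0.02317338 -0.19240977  0.02200812] [ 0.00907619 -0.20684901  0.0159426 ]
```

>>> move_arm(
  targets="1 0.0035 0 0.005 0 0 0; 1 0.0035 0 0.005 0 0 0; 1 0.0035 0 0.005 0 0 0; 1 0.003 0 0.005 0 0 0; 1 0 0 0 0 0 0",
)

```text
time_s: 5.55
position: [0.5181, -0.0663, 0.1276]
eef_rot: [0.739, 0.646, -0.143, 0.126]
force: [0.0, -0.1, -3.3]
gripper_width: 0.0152
grasp_force: 59.1
```

Run:
```python
from h import *
a=bartool(.192,22,-3.6,-.0033,.004); err(*a)
shot("side","side3"); sidebar("side3",*barnow(-3.6,22))
b=bartool(.149,22,-3.6,-.0033,.002);plan([(*b,8,1)])
```

```text
t 5.55 pos err mm [-0.2 -0.8 -1. ] rot err deg [ 0.06  0.02 -0.1 ] F [ 0.  -0.1 -3.3] M [ 0.52 -0.05 -0.  ] w 0.0152
n 266 y 0.045 0.215 x off at 60,149,209 mm [-1.2 -1.5 -1.7] z [-11.8 -12.2 -12.4]
1 0.0053 -0.0000 0.0004 0.000 0.000 -0.000; 1 0.0053 -0.0000 0.0004 0.000 0.000 -0.000; 1 0.0053 -0.0000 0.0004 0.000 0.000 -0.000; 1 0.0053 -0.0000 0.0004 0.000 0.000 -0.000; 1 0.0053 -0.0000 0.0004 0.000 0.000 -0.000; 1 0.0053 -0.0000 0.0004 0.000 0.000 -0.000; 1 0.0053 -0.0000 0.0004 0.000 0.000 -0.000; 1 0.0053 -0.0000 0.0004 0.000 0.000 -0.000
```

>>> move_arm(
  targets="1 0.005 0 0.0003 0 0 0; 1 0.0053 0 0.0003 0 0 0; 1 0.0053 0 0.0003 0 0 0; 1 0.0053 0 0.0003 0 0 0; 1 0.0053 0 0.0003 0 0 0; 1 0.0053 0 0.0003 0 0 0; 1 0.0053 0 0.0003 0 0 0; 1 0.0053 0 0.0003 0 0 0",
)

```text
time_s: 6.6
position: [0.5236, -0.0283, 0.11]
eef_rot: [0.739, 0.646, -0.143, 0.127]
force: [0.7, 0.4, -4.6]
gripper_width: 0.0147
grasp_force: 59.1
```

>>> move_arm(
  targets="1 0 0 0 0 0 0; 1 0 0 0 0 0 0",
)

```text
time_s: 6.85
position: [0.5235, -0.0287, 0.1102]
eef_rot: [0.739, 0.646, -0.143, 0.127]
force: [0.1, -0.7, -3.6]
gripper_width: 0.0152
grasp_force: 59.1
```

Run:
```python
from h import *
a=bartool(.149,22,-3.6,-.0033,.002); err(*a)
# contact then tail down
b=bartool(.149,22,-3.6,-.0033,.000);c=bartool(.149,12,-3.6,-.0033,0);d=bartool(.149,6,-3.6,-.0033,0);e=bartool(.149,-3,-3.6,-.0033,0)
plan([(*b,2,1),(*c,6,1),(*d,8,1),(*e,8,1)])
for x in(b,c,d,e):print(x[0])
```

```text
t 6.85 pos err mm [-0.4  0.4 -1.5] rot err deg [ 0.1   0.02 -0.13] F [ 0.1 -0.7 -3.6] M [ 0.47 -0.01  0.01] w 0.0152
1 0.0004 -0.0002 0.0016 0.002 0.000 -0.002; 1 0.0004 -0.0002 0.0016 0.002 0.000 -0.002
1 -0.0006 0.0000 0.0044 -0.000 0.058 0.000; 1 -0.0007 0.0000 0.0043 -0.000 0.058 -0.000; 1 -0.0008 0.0000 0.0043 0.000 0.058 0.000; 1 -0.0010 0.0000 0.0043 0.000 0.058 0.000; 1 -0.0011 0.0000 0.0043 0.000 0.058 -0.000; 1 -0.0012 0.0000 0.0042 -0.000 0.058 -0.000
1 -0.0003 0.0000 0.0019 0.000 0.026 0.000; 1 -0.0004 0.0000 0.0019 0.000 0.026 -0.000; 1 -0.0004 -0.0000 0.0019 -0.000 0.026 0.000; 1 -0.0004 0.0000 0.0019 0.000 0.026 0.000; 1 -0.0004 0.0000 0.0019 -0.000 0.026 -0.000; 1 -0.0005 -0.0000 0.0019 0.000 0.026 0.000; 1 -0.0005 0.0000 0.0019 0.000 0.026 0.000; 1 -0.0005 0.0000 0.0019 -0.000 0.026 0.000
1 -0.0004 0.0000 0.0029 -0.000 0.039 -0.000; 1 -0.0005 0.0000 0.0029 0.000 0.039 0.000; 1 -0.0005 0.0000 0.0029 0.000 0.039 -0.000; 1 -0.0006 0.0000 0.0029 -0.000 0.039 0.000; 1 -0.0006 -0.0000 0.0029 -0.000 0.039 -0.000; 1 -0.0007 0.0000 0.0029 0.000 0.039 0.000; 1 -0.0008 0.0000 0.0029 0.000 0.039 -0.000; 1 -0.0008 0.0000 0.0029 -0.000 0.039 -0.000
[ 0.52295566 -0.02907464  0.10685154]
[ 0.52123394 -0.04197837  0.08394585]
[ 0.5204633  -0.04775404  0.06923717]
[ 0.51969854 -0.05348564  0.04623522]
```

>>> move_arm(
  targets="1 0.0004 0 0.0015 0 0 0; 1 0.0004 0 0.0015 0 0 0; 1 0 0 0 0 0 0",
)

```text
time_s: 7.22
position: [0.5237, -0.029, 0.1072]
eef_rot: [0.739, 0.646, -0.143, 0.127]
force: [0.3, 0.4, 0.1]
gripper_width: 0.0153
grasp_force: 59.7
```

>>> move_arm(
  targets="1 -0.0006 0 0.0044 0 0.058 0; 1 -0.0007 0 0.0043 0 0.058 0; 1 -0.0008 0 0.0043 0 0.058 0; 1 -0.001 0 0.0043 0 0.058 0; 1 -0.0011 0 0.0043 0 0.058 0; 1 -0.0012 0 0.0042 0 0.058 0; 1 0 0 0 0 0 0",
)

```text
time_s: 8.1
position: [0.5215, -0.0429, 0.084]
eef_rot: [0.749, 0.654, -0.078, 0.07]
force: [0.1, -1.4, 0.8]
gripper_width: 0.0151
grasp_force: 59.7
```

Run:
```python
from h import *
c=bartool(.149,12,-3.6,-.0033,0);err(*c)
shot("side","side4"); sidebar("side4",*barnow(-3.6,12),y1=.14)
cv2.imwrite("pics/c3.png",cv2.resize(cv2.imread("pics/side4.png")[150:300,150:330],None,fx=3,fy=3))
d=bartool(.149,6,-3.6,-.0033,0);plan([(*d,8,1)])
```

```text
t 8.1 pos err mm [-0.2  0.9 -0. ] rot err deg [ 0.08  0.04 -0.18] F [ 0.1 -1.4  0.8] M [ 0.34  0.06 -0.04] w 0.0151
n 147 y 0.046 0.14 x off at 60,149,209 mm [-2.1  0.5  2.3] z [-10.6 -11.  -11.3]
1 -0.0002 -0.0001 0.0020 0.000 0.027 -0.001; 1 -0.0003 -0.0001 0.0020 0.000 0.027 -0.001; 1 -0.0003 -0.0001 0.0020 0.000 0.027 -0.001; 1 -0.0003 -0.0001 0.0019 0.000 0.027 -0.001; 1 -0.0003 -0.0001 0.0019 0.000 0.027 -0.001; 1 -0.0004 -0.0001 0.0019 0.000 0.027 -0.001; 1 -0.0004 -0.0001 0.0019 0.000 0.027 -0.001; 1 -0.0004 -0.0001 0.0019 0.000 0.027 -0.001
```

View pics/c3.png

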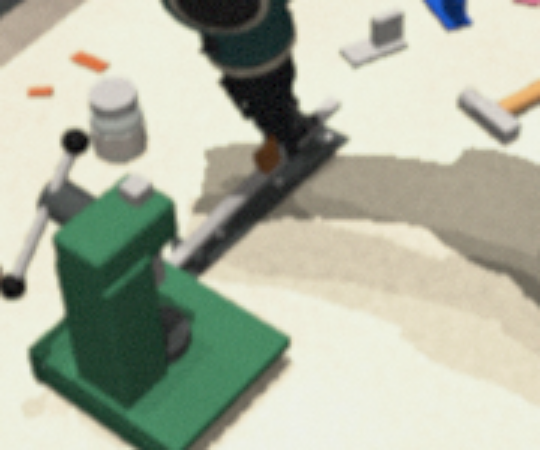

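The side crop shows the blade resting on the fulcrum near (190,262) with the toe under the plate and the tail at (330,105) still high. I'll push the tail down in steps.

>>> move_arm(
  targets="1 -0.0003 0 0.002 0 0.027 0; 1 -0.0003 0 0.002 0 0.027 0; 1 -0.0003 0 0.002 0 0.027 0; 1 -0.0003 0 0.002 0 0.027 0; 1 -0.0003 0 0.002 0 0.027 0; 1 -0.0004 0 0.0019 0 0.027 0; 1 -0.0004 0 0.0019 0 0.027 0; 1 -0.0004 0 0.0019 0 0.027 0",
)

```text
time_s: 9.15
position: [0.5221, -0.0466, 0.0698]
eef_rot: [0.752, 0.658, -0.036, 0.035]
force: [1.3, 3.9, 9.9]
gripper_width: 0.0152
grasp_force: 61.2
```

Run:
```python
from h import *
c=bartool(.149,6,-3.6,-.0033,0);err(*c)
shot("side","side5"); sidebar("side5",*barnow(-3.6,6),y1=.14)
def press(name):
    z=np.load(f"pics/{name}.npz");P=pts("side",z["d"]);Q=R.from_euler("z",YAW,degrees=True).inv().apply(P.reshape(-1,3)-[.4774,.2243,0])
    k=(abs(Q[:,0]+.02)<.07)&(Q[:,1]>-.082)&(Q[:,1]<-.03)&(Q[:,2]>.03)&(Q[:,2]<.075)
    A=np.c_[Q[k,1],np.ones(k.sum())];c=np.linalg.lstsq(A,Q[k,2],rcond=None)[0]; print("plate top at front",np.polyval(c,-.085),"slope",c[0],"med",np.median(Q[k,2]))
press("side0");press("side5")
d=bartool(.149,-3,-3.6,-.0033,0);plan([(*d,8,1)])
```

```text
t 9.15 pos err mm [-1.7 -1.2 -0.5] rot err deg [ 0.26 -0.22 -0.02] F [1.3 3.9 9.9] M [ 0.22 -0.34  0.46] w 0.0152
n 139 y 0.047 0.14 x off at 60,149,209 mm [-1.3 -3.3 -4.7] z [-11.4 -12.3 -13. ]
plate top at front 0.045418528254431045 slope 0.022028123333121496 med 0.046141091936968935
plate top at front 0.04982800847911561 slope -0.017209934459178285 med 0.049288999536576415
1 -0.0006 -0.0002 0.0030 0.001 0.038 -0.000; 1 -0.0006 -0.0002 0.0030 0.001 0.038 -0.000; 1 -0.0007 -0.0002 0.0030 0.001 0.038 -0.000; 1 -0.0008 -0.0002 0.0029 0.001 0.038 -0.000; 1 -0.0008 -0.0002 0.0029 0.001 0.038 -0.000; 1 -0.0009 -0.0002 0.0029 0.001 0.038 -0.000; 1 -0.0009 -0.0002 0.0029 0.001 0.038 -0.000; 1 -0.0010 -0.0002 0.0029 0.001 0.038 -0.000
```

>>> move_arm(
  targets="1 -0.0005 -0.0003 0.003 0 0.038 0; 1 -0.0006 -0.0003 0.003 0 0.038 0; 1 -0.0006 -0.0003 0.003 0 0.038 0; 1 -0.0007 -0.0002 0.003 0 0.038 0; 1 -0.0007 -0.0002 0.003 0 0.038 0; 1 -0.0008 -0.0002 0.003 0 0.038 0",
)

```text
time_s: 9.95
position: [0.5209, -0.0504, 0.0523]
eef_rot: [0.752, 0.659, 0.008, -0.002]
force: [5.9, 9.9, 10.3]
gripper_width: 0.0148
grasp_force: 61.1
```

```bash
cat >> h.py <<'E'
def press(name):
    z=np.load(f"pics/{name}.npz");P=pts("side",z["d"]);Q=R.from_euler("z",YAW,degrees=True).inv().apply(P.reshape(-1,3)-[.4774,.2243,0])
    k=(abs(Q[:,0]+.02)<.07)&(Q[:,1]>-.082)&(Q[:,1]<-.03)&(Q[:,2]>.03)&(Q[:,2]<.08)
    A=np.c_[Q[k,1],np.ones(k.sum())];c=np.linalg.lstsq(A,Q[k,2],rcond=None)[0]; print("plate top at front",np.polyval(c,-.085),"slope",c[0],"med",np.median(Q[k,2]))
E
python3 - <<'E'
from h import *
d=bartool(.149,-3,-3.6,-.0033,0);err(*d)
shot("side","side6"); sidebar("side6",*barnow(-3.6,-.8),y1=.14); press("side6")
shot("top","top6")
cv2.imwrite("pics/c4.png",cv2.resize(np.vstack([cv2.imread("pics/top6.png")[150:250,200:350],cv2.imread("pics/side6.png")[150:290,190:340]]),None,fx=2.4,fy=2.4))
plan([(*d,4,1)])
E
```

```text
t 9.95 pos err mm [-1.2 -3.1 -6.1] rot err deg [0.37 2.17 0.02] F [ 5.9  9.9 10.3] M [ 1.71 -1.19  0.05] w 0.0148
n 137 y 0.046 0.14 x off at 60,149,209 mm [-1.8 -1.5 -1.2] z [-11.9 -12.3 -12.6]
plate top at front 0.05813549802032397 slope -0.06608654608179848 med 0.05626569408660148
1 -0.0008 -0.0001 0.0014 0.003 0.019 -0.000; 1 -0.0008 -0.0001 0.0014 0.003 0.019 -0.000; 1 -0.0008 -0.0001 0.0014 0.003 0.019 -0.000; 1 -0.0008 -0.0001 0.0014 0.003 0.019 -0.000
```

View pics/c4.png

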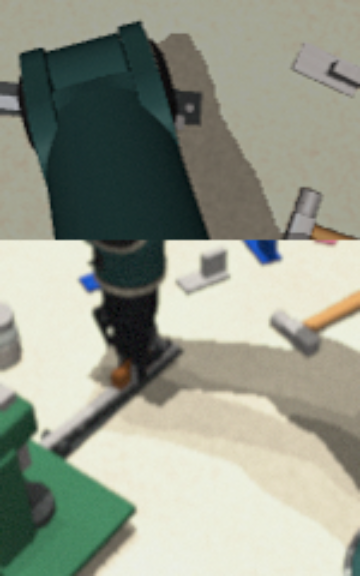

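>>> move_arm(
  targets="1 0 0 0.0014 0 0.019 0; 1 0 0 0.0014 0 0.019 0; 1 0 0 0.0014 0 0.019 0; 1 0 0 0.0014 0 0.019 0; 1 0 0 0 0 0 0; 1 0 0 0 0 0 0",
)

```text
time_s: 10.8
position: [0.5206, -0.0511, 0.0467]
eef_rot: [0.752, 0.658, 0.021, -0.015]
force: [2.2, 3.6, 10.3]
gripper_width: 0.0152
grasp_force: 61.2
```

Run:
```python
from h import *
d=bartool(.149,-3,-3.6,-.0033,0);err(*d); print(pose()[0])
shot("side","side7"); sidebar("side7",*barnow(-3.6,-3),y1=.14); press("side7")
# tail end seen in side view: blade top points past the keeper (bar y -60..-90)
z=np.load("pics/side7.npz");P=pts("side",z["d"]).reshape(-1,3);S=R.from_euler("z",YAW,degrees=True).inv().apply(P-F);S[:,2]+=.021
k=(S[:,1]>-.27)&(S[:,1]<-.17)&(abs(S[:,0])<.05)&(S[:,2]>.012)&(S[:,2]<.06)
o=S[k];o=o[o[:,1].argsort()];print((o[::3]*1000).round().astype(int).tolist())
```

```text
t 10.8 pos err mm [-0.9 -2.4 -0.4] rot err deg [ 0.34  0.08 -0.02] F [ 2.2  3.6 10.3] M [ 0.53 -0.79 -0.07] w 0.0152
[ 0.52062103 -0.05108001  0.04667667]
n 130 y 0.045 0.138 x off at 60,149,209 mm [-1.2 -1.6 -1.9] z [-12.6 -12.6 -12.6]
plate top at front 0.06065381947996072 slope -0.06998217397075479 med 0.058542247767678086
[[-20, -233, 20], [-19, -229, 22], [-22, -220, 21], [-21, -214, 25], [-21, -210, 23], [2, -206, 37], [0, -203, 35], [0, -198, 35], [-21, -193, 17], [-20, -188, 20], [-23, -179, 29], [-25, -176, 28]]
```

Run:
```python
from h import *
d=bartool(.147,-3,0,.0005,0); plan([(*d,8,1)])
```

```text
1 0.0000 0.0016 0.0000 0.002 0.000 -0.016; 1 -0.0000 0.0016 0.0000 0.002 0.000 -0.016; 1 -0.0000 0.0016 0.0000 0.002 0.000 -0.016; 1 -0.0000 0.0016 0.0000 0.002 0.000 -0.016; 1 -0.0000 0.0016 0.0000 0.002 0.000 -0.016; 1 -0.0001 0.0016 0.0000 0.002 0.000 -0.016; 1 -0.0001 0.0016 0.0000 0.002 0.000 -0.016; 1 -0.0001 0.0016 0.0000 0.002 0.000 -0.016
```

>>> move_arm(
  targets="1 0 0.0016 0 0 0 -0.016; 1 0 0.0016 0 0 0 -0.016; 1 0 0.0016 0 0 0 -0.016; 1 0 0.0016 0 0 0 -0.016; 1 0 0.0016 0 0 0 -0.016; 1 0 0.0016 0 0 0 -0.016; 1 0 0.0016 0 0 0 -0.016; 1 0 0.0016 0 0 0 -0.016",
)

```text
time_s: 11.85
position: [0.5314, -0.0527, 0.0459]
eef_rot: [0.731, 0.682, 0.02, -0.015]
force: [-7.4, 1.9, 10.2]
gripper_width: 0.0149
grasp_force: 61.2
```

Run:
```python
from h import *
d=bartool(.147,-3,0,.0005,0);err(*d)
shot("side","side8"); sidebar("side8",*barnow(0,-3),y1=.14); press("side8")
z=np.load("pics/side8.npz");P=pts("side",z["d"]).reshape(-1,3);S=R.from_euler("z",YAW,degrees=True).inv().apply(P-F);S[:,2]+=.021
k=(S[:,1]>-.27)&(S[:,1]<-.17)&(abs(S[:,0])<.05)&(S[:,2]>.012)&(S[:,2]<.06)
o=S[k];o=o[o[:,1].argsort()];print((o[::3]*1000).round().astype(int).tolist())
```

```text
t 11.85 pos err mm [1.6 0.  0.4] rot err deg [0.27 0.15 0.04] F [-7.4  1.9 10.2] M [0.59 1.45 0.18] w 0.0149
n 130 y 0.045 0.14 x off at 60,149,209 mm [-1.5 -3.2 -4.3] z [-12.4 -12.2 -12.1]
plate top at front 0.06151720109744414 slope -0.08288674310565243 med 0.058877221867445435
[[-8, -232, 18], [-7, -227, 17], [-8, -220, 27], [-6, -217, 19], [15, -210, 41], [-10, -207, 19], [-5, -201, 21], [-9, -197, 22], [-11, -189, 28], [-11, -183, 24], [-8, -176, 22]]
```

>>> move_arm(
  targets="1 0 0 -0.0012 0 -0.017 0; 1 0 0 -0.0012 0 -0.017 0; 1 0 0 -0.0012 0 -0.017 0; 1 0 0 0 0 0 0",
)

```text
time_s: 12.4
position: [0.5317, -0.0526, 0.0497]
eef_rot: [0.731, 0.682, 0.011, -0.006]
force: [-2.2, 3.2, 10.0]
gripper_width: 0.0152
grasp_force: 61.0
```

Run:
```python
from h import *
d=bartool(.147,-1.5,0,.0005,0);err(*d)
shot("side","side9"); sidebar("side9",*barnow(0,-1.5),y1=.14); press("side9")
```

```text
t 12.4 pos err mm [1.3 0.6 0.5] rot err deg [0.33 0.1  0.04] F [-2.2  3.2 10. ] M [0.87 0.86 0.15] w 0.0152
n 128 y 0.046 0.138 x off at 60,149,209 mm [-1.6 -2.5 -3.1] z [-11.5 -12.4 -13. ]
plate top at front 0.059336361987831744 slope -0.06294742701774594 med 0.05765718317231851
```

>>> move_arm(
  targets="1 0 0 -0.0008 0 -0.01 0; 1 0 0 -0.0007 0 -0.005 0; 1 0 0 0 0 0 0",
)

```text
time_s: 12.82
position: [0.5316, -0.0525, 0.0504]
eef_rot: [0.731, 0.682, 0.008, -0.004]
force: [3.6, 4.1, -10.0]
gripper_width: 0.015
grasp_force: 60.0
```

>>> move_arm(
  targets="1 0 0 0.0004 0 0 0; 0.2 0 0 0 0 0 0; 0.2 0 0 0 0 0 0; 0.2 0 0 0 0 0 0; 0.2 0 0 0 0 0 0",
)

```text
time_s: 13.45
position: [0.5317, -0.0533, 0.0505]
eef_rot: [0.731, 0.682, 0.008, -0.003]
force: [0.0, -0.9, -0.1]
gripper_width: 0.0344
grasp_force: 0.0
```

Run:
```python
from h import *
d=bartool(.147,-1.5,0,.0005,0);err(*d)
shot("side","side10"); sidebar("side10",*barnow(0,-1.2),y1=.14); press("side10")
```

```text
t 13.45 pos err mm [ 1.2  1.3 -0.4] rot err deg [ 0.33  0.56 -0.01] F [ 0.  -0.9 -0.1] M [-0.02  0.03  0.03] w 0.0344
n 128 y 0.045 0.139 x off at 60,149,209 mm [-1.7 -2.2 -2.5] z [-12.2 -11.8 -11.5]
plate top at front 0.05915006346883979 slope -0.0663022936037307 med 0.05712143601366274
```

Run:
```python
from h import *
p,r,s=pose()
plan([(p+[0,0,.12],tool(-4,-1.2),3,0.2),((.5584,-.3385,.13),tool(-25.6),8,-.2)])
```

```text
0.2 0.0007 0.0002 -0.0400 0.004 0.003 -0.000; 0.2 0.0007 0.0002 -0.0400 0.004 0.003 -0.000; 0.2 0.0008 0.0001 -0.0400 0.004 0.003 -0.000
-0.2 -0.0354 0.0058 0.0043 -0.001 -0.005 0.094; -0.2 -0.0351 0.0075 0.0044 -0.001 -0.005 0.094; -0.2 -0.0347 0.0091 0.0045 -0.001 -0.005 0.094; -0.2 -0.0342 0.0107 0.0046 -0.001 -0.005 0.094; -0.2 -0.0337 0.0123 0.0047 -0.001 -0.005 0.094; -0.2 -0.0330 0.0139 0.0048 -0.001 -0.005 0.094; -0.2 -0.0323 0.0154 0.0049 -0.001 -0.005 0.094; -0.2 -0.0316 0.0169 0.0050 -0.001 -0.005 0.094
```

>>> move_arm(
  targets="0.2 0 0 -0.02 0 0 0; 0.2 0.001 0 -0.04 0.004 0.003 0; 0.2 0.001 0 -0.06 0.004 0.003 0; 0.2 0 0 0 0 0 0",
)

```text
time_s: 14.0
position: [0.5332, -0.0532, 0.1758]
eef_rot: [0.731, 0.682, 0.01, -0.003]
force: [0.6, 0.3, 0.1]
gripper_width: 0.0344
grasp_force: 0.0
```

>>> move_arm(
  targets="-0.2 -0.0354 0.0058 0.0043 0 -0.005 0.094; -0.2 -0.0351 0.0075 0.0044 0 -0.005 0.094; -0.2 -0.0347 0.009 0.0045 0 -0.005 0.094; -0.2 -0.0342 0.0107 0.0046 0 -0.005 0.094; -0.2 -0.0337 0.0123 0.0047 0 -0.005 0.094; -0.2 -0.033 0.014 0.0048 0 -0.005 0.094; -0.2 -0.0323 0.0154 0.0049 0 -0.005 0.094; -0.2 -0.0316 0.017 0.005 0 -0.005 0.094",
)

```text
time_s: 15.0
position: [0.5577, -0.3408, 0.1296]
eef_rot: [0.847, 0.532, -0.001, -0.001]
force: [0.4, -0.6, 0.4]
gripper_width: 0.0513
grasp_force: 0.0
```

Run:
```python
from h import *
err(np.array([.5584,-.3385,.13]),tool(-25.6))
shot("side","side11");shot("top","top11"); press("side11")
# shim tab from side view: points 10..52mm tall near expected
z=np.load("pics/side0.npz");P=pts("side",z["d"]).reshape(-1,3)
q=R.from_euler("z",-25.6,degrees=True).inv().apply(P-[.5584,-.3389,0]); k=(abs(q[:,0])<.025)&(abs(q[:,1]-.006)<.04)&(q[:,2]>.016)&(q[:,2]<.06)
print(k.sum(),np.percentile(q[k],[5,50,95],axis=0).round(3)); t=k&(q[:,2]>.045);print(t.sum(),np.median(q[t],axis=0))
cv2.imwrite("pics/c5.png",cv2.resize(np.hstack([cv2.imread("pics/top11.png")[150:240,180:310],cv2.imread("pics/side11.png")[150:240,190:320]]),None,fx=3,fy=3))
plan([((.5584,-.3385,.033),tool(-25.6),5,-.2)])
```

```text
t 15.0 pos err mm [0.7 2.3 0.4] rot err deg [-0.13  0.06 -0.13] F [ 0.4 -0.6  0.4] M [0.02 0.02 0.03] w 0.0513
plate top at front 0.059362013618681216 slope -0.06421095728434292 med 0.05737585738208199
98 [[-0.008 -0.009  0.02 ]
 [-0.004  0.012  0.037]
 [ 0.005  0.03   0.05 ]]
33 [7.96070256e-05 1.03537258e-02 4.77667414e-02]
-0.2 0.0012 -0.0001 0.0192 -0.001 0.001 -0.003; -0.2 0.0011 -0.0001 0.0192 -0.001 0.001 -0.003; -0.2 0.0011 -0.0001 0.0192 -0.001 0.001 -0.003; -0.2 0.0011 -0.0001 0.0192 -0.001 0.001 -0.003; -0.2 0.0011 -0.0001 0.0192 -0.001 0.001 -0.003
```

View pics/c5.png

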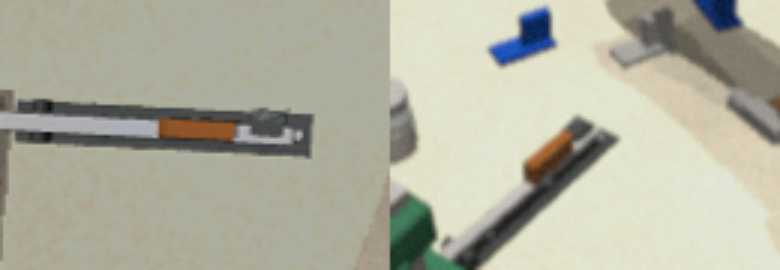

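The crops show the bar caught under the keeper (tail at (285,130)) and the press still up. Now I'll take the shim.

>>> move_arm(
  targets="-0.2 0.001 0 0.02 0 0 0; -0.2 0.001 0 0.03 0 0 0; -0.2 0 0 0.03 0 0 0; -0.2 0 0 0.016 0 0 0; -0.2 0 0 0 0 0 0; 1 0 0 0 0 0 0; 1 0 0 0 0 0 0; 1 0 0 0 0 0 0",
)

```text
time_s: 16.1
position: [0.5592, -0.337, 0.0355]
eef_rot: [0.846, 0.533, -0.0, 0.0]
force: [-0.9, 0.2, 7.7]
gripper_width: 0.0135
grasp_force: 59.2
```

>>> move_arm(
  targets="1 0 0 0 0 0 0; 1 0 0 -0.02 0 0 0; 1 0 0 -0.04 0 0 0; 1 0 0 -0.03 0 0 0; 1 0 0 -0.01 0 0 0; 1 0 0 0 0 0 0",
)

```text
time_s: 16.85
position: [0.5587, -0.3367, 0.1348]
eef_rot: [0.846, 0.533, -0.001, -0.0]
force: [0.5, 0.2, -2.0]
gripper_width: 0.0137
grasp_force: 58.6
```

```bash
cat >> h.py <<'E'
PC=np.array([.4774,.2243,0])
def pr(v): return PC+R.from_euler("z",YAW,degrees=True).apply(np.array(v,float))
E
python3 - <<'E'
from h import *
err(np.array([.5584,-.3385,.133]),tool(-25.6))
shot("top","top12");shot("side","side12")
p,r,s=pose()
for n in("top","side"):
    z=np.load(f"pics/{n}12.npz");P=pts(n,z["d"]).reshape(-1,3)
    q=R.from_euler("z",-25.6,degrees=True).inv().apply(P-p); k=(abs(q[:,0])<.03)&(q[:,1]>.03)&(q[:,1]<.085)&(q[:,2]>-.06)&(q[:,2]<0)
    print(n,k.sum()); 
    if k.sum()>10:
        w=q[k];print(np.percentile(w,[3,50,97],axis=0).round(4)); A=np.c_[w[:,1],np.ones(len(w))];print(np.linalg.lstsq(A,w[:,[0,2]],rcond=None)[0])
# go to before the press: straight, grip point 60 back from the final
print(pr([0,-.111,.03]))
plan([(pr([0,-.185,.133]),tool(YAW),10,1)])
E
```

```text
t 16.85 pos err mm [-0.3 -1.8 -1.8] rot err deg [-0.06  0.06  0.04] F [ 0.5  0.2 -2. ] M [-0.    0.04 -0.02] w 0.0137
top 179
[[-0.018   0.0315 -0.0311]
 [-0.0009  0.047  -0.0271]
 [ 0.0166  0.0625 -0.0234]]
[[ 0.02937073 -0.0348245 ]
 [-0.00209765 -0.02550862]]
side 83
[[-0.0186  0.0315 -0.0376]
 [-0.0031  0.0515 -0.0295]
 [ 0.0177  0.068  -0.0251]]
[[ 0.0418959  -0.00013014]
 [-0.00488906 -0.02983476]]
[0.46965703 0.11357039 0.03      ]
1 0.0299 -0.0247 0.0001 -0.001 0.000 -0.075; 1 0.0308 -0.0235 0.0001 -0.001 0.000 -0.075; 1 0.0317 -0.0224 0.0001 -0.001 0.000 -0.075; 1 0.0325 -0.0211 0.0001 -0.001 0.000 -0.075; 1 0.0332 -0.0199 0.0001 -0.001 0.000 -0.075; 1 0.0340 -0.0186 0.0001 -0.001 0.000 -0.075; 1 0.0347 -0.0174 0.0000 -0.001 0.000 -0.075; 1 0.0353 -0.0160 0.0000 -0.001 0.000 -0.075; 1 0.0359 -0.0147 0.0000 -0.001 0.000 -0.075; 1 0.0364 -0.0133 0.0000 -0.001 0.000 -0.075
```

>>> move_arm(
  targets="1 0.03 -0.0247 0 0 0 -0.075; 1 0.031 -0.0235 0 0 0 -0.075; 1 0.032 -0.0224 0 0 0 -0.075; 1 0.0325 -0.021 0 0 0 -0.075; 1 0.033 -0.02 0 0 0 -0.075; 1 0.034 -0.0186 0 0 0 -0.075; 1 0.0347 -0.0174 0 0 0 -0.075; 1 0.035 -0.016 0 0 0 -0.075",
)

```text
time_s: 17.95
position: [0.4832, -0.0343, 0.1336]
eef_rot: [0.756, 0.654, -0.001, -0.001]
force: [1.6, 1.0, -2.6]
gripper_width: 0.013
grasp_force: 58.8
```

>>> move_arm(
  targets="1 0.0355 -0.0147 0 0 0 -0.075; 1 0.036 -0.0133 0 0 0 -0.075; 1 0 0 0 0 0 0; 1 0 0 0.02 0 0 0; 1 0 0 0.02 0 0 0; 1 0 0 0 0 0 0",
)

```text
time_s: 18.7
position: [0.4643, 0.0385, 0.0931]
eef_rot: [0.732, 0.681, -0.002, -0.002]
force: [1.3, -0.3, -1.7]
gripper_width: 0.0133
grasp_force: 58.6
```

Run:
```python
from h import *
err(pr([0,-.185,.0365]),tool(YAW))
shot("top","top13");shot("side","side13");press("side13")
p,r,s=pose();print(p)
z=np.load(f"pics/side13.npz");P=pts("side",z["d"]).reshape(-1,3)
q=R.from_euler("z",YAW,degrees=True).inv().apply(P-p); k=(abs(q[:,0])<.03)&(q[:,1]>.03)&(q[:,1]<.085)&(q[:,2]>-.05)&(q[:,2]<-.015)
w=q[k];print(k.sum(),np.percentile(w,[3,50,97],axis=0).round(4)); A=np.c_[w[:,1],np.ones(len(w))];print(np.linalg.lstsq(A,w[:,[0,2]],rcond=None)[0])
plan([(pr([0,-.185,.0365]),tool(YAW),5,1),(pr([0,-.118,.0365]),tool(YAW),8,1)])
```

```text
t 18.7 pos err mm [  0.2   1.3 -56.6] rot err deg [-0.32  0.01 -0.1 ] F [ 1.3 -0.3 -1.7] M [-0.03 -0.02 -0.08] w 0.0133
plate top at front 0.05900521168357674 slope -0.06102561251761661 med 0.05722221846873767
[0.46532411 0.03876181 0.09456941]
130 [[-0.0183  0.0311 -0.0367]
 [-0.0024  0.052  -0.0299]
 [ 0.0176  0.0678 -0.0258]]
[[ 0.05029357 -0.04984041]
 [-0.00429178 -0.02773377]]
1 0.0002 -0.0001 0.0116 -0.001 -0.000 -0.001; 1 0.0002 -0.0002 0.0116 -0.001 -0.000 -0.001; 1 0.0002 -0.0002 0.0116 -0.001 -0.000 -0.001; 1 0.0002 -0.0002 0.0116 -0.001 -0.000 -0.001; 1 0.0002 -0.0002 0.0116 -0.001 -0.000 -0.001
1 0.0084 -0.0000 -0.0000 0.000 0.000 0.000; 1 0.0084 -0.0000 -0.0000 0.000 0.000 0.000; 1 0.0084 0.0000 -0.0000 0.000 0.000 -0.000; 1 0.0084 -0.0000 -0.0000 0.000 0.000 -0.000; 1 0.0084 -0.0000 -0.0000 0.000 0.000 0.000; 1 0.0084 0.0000 -0.0000 0.000 0.000 -0.000; 1 0.0084 -0.0000 -0.0000 0.000 0.000 0.000; 1 0.0084 -0.0000 -0.0000 0.000 0.000 -0.000
```

>>> move_arm(
  targets="1 0 0 0.015 0 0 0; 1 0 0 0.02 0 0 0; 1 0.001 0 0.015 0 0 0; 1 0 0 0.007 0 0 0; 1 0 0 0 0 0 0",
)

```text
time_s: 19.42
position: [0.4651, 0.0401, 0.0372]
eef_rot: [0.732, 0.682, -0.001, -0.001]
force: [0.0, 0.7, -0.9]
gripper_width: 0.0129
grasp_force: 58.7
```

>>> move_arm(
  targets="1 0.008 0 0 0 0 0; 1 0.009 0 0 0 0 0; 1 0.009 0 0 0 0 0; 1 0.009 0 0 0 0 0; 1 0.009 0 0 0 0 0; 1 0.009 0 0 0 0 0; 1 0.008 0 0 0 0 0; 1 0 0 0 0 0 0",
)

```text
time_s: 20.42
position: [0.4696, 0.1015, 0.0375]
eef_rot: [0.731, 0.682, -0.001, -0.001]
force: [-0.4, -0.1, -1.5]
gripper_width: 0.0133
grasp_force: 58.7
```

Run:
```python
from h import *
err(pr([0,-.109,.0365]),tool(YAW))
shot("side","side14");press("side14");shot("top","top14")
cv2.imwrite("pics/c6.png",cv2.resize(np.hstack([cv2.imread("pics/top14.png")[150:270,100:250],cv2.imread("pics/side14.png")[180:300,150:300]]),None,fx=2.6,fy=2.6))
```

```text
t 20.425 pos err mm [ 0.2 14.  -1. ] rot err deg [-0.12 -0.01 -0.01] F [-0.4 -0.1 -1.5] M [-0.03  0.03  0.01] w 0.0133
plate top at front 0.059291419661123494 slope -0.06322008690173612 med 0.05746454412408457
```

View pics/c6.png

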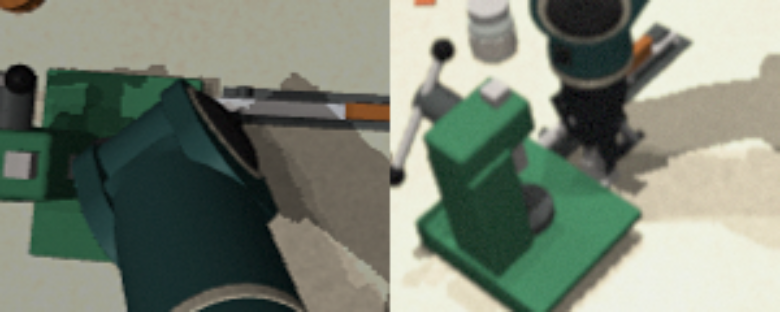

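The side crop shows the gripper with the shim in front of the plate (580,150), wrist clear of the press head, and the shim's front under the foot. I'll advance slowly until contact.

>>> move_arm(
  targets="1 0.004 0 0.0005 0 0 0; 1 0.004 0 0 0 0 0; 1 0.003 0 0 0 0 0; 1 0.001 0 0 0 0 0; 1 0 0 0 0 0 0",
)

```text
time_s: 21.15
position: [0.4704, 0.1128, 0.037]
eef_rot: [0.732, 0.682, -0.001, -0.001]
force: [-0.5, -0.4, -1.3]
gripper_width: 0.0133
grasp_force: 58.7
```

>>> move_arm(
  targets="1 0.0007 0 0 0 0 0; 1 0.0007 0 0 0 0 0; 1 0 0 0 0 0 0",
)

```text
time_s: 21.52
position: [0.4706, 0.1138, 0.0369]
eef_rot: [0.732, 0.681, -0.001, -0.001]
force: [-0.7, -3.7, -3.3]
gripper_width: 0.0137
grasp_force: 58.8
```

>>> move_arm(
  targets="1 0.0004 0 0.0003 0 0 0; 1 0 0 0 0 0 0",
)

```text
time_s: 21.78
position: [0.4706, 0.114, 0.0367]
eef_rot: [0.732, 0.681, -0.001, -0.001]
force: [-0.7, -6.0, 0.6]
gripper_width: 0.0131
grasp_force: 59.0
```

Run:
```python
from h import *
err(pr([0,-.1085,.0365]),tool(YAW))
P,D=shot("side","side15");press("side15");shot("top","top15")
q=R.from_euler("z",YAW,degrees=True).inv().apply(pts("side",D).reshape(-1,3)-PC)
k=(abs(q[:,0]+.0)<.06)&(q[:,1]>-.15)&(q[:,1]<-.09)&(q[:,2]<.1);o=q[k];c=P.reshape(-1,3)[k]
# shim-bright points
b=(c.min(1)>70)&(o[:,2]>.004);print(b.sum());print((o[b][::2]*1000).round().astype(int).tolist())
cv2.imwrite("pics/c7.png",cv2.resize(P[190:260,190:280,::-1],None,fx=7,fy=7,interpolation=cv2.INTER_CUBIC))
```

```text
t 21.775 pos err mm [-0.8  2.1 -0.2] rot err deg [-0.13  0.05 -0.1 ] F [-0.7 -6.   0.6] M [-1.4   0.   -0.04] w 0.0131
plate top at front 0.05938131766846923 slope -0.07326556654519117 med 0.05729580022882673
48
[[55, -95, 96], [56, -99, 87], [51, -98, 82], [48, -98, 76], [43, -96, 71], [15, -99, 46], [7, -104, 47], [14, -98, 43], [5, -97, 50], [2, -104, 46], [4, -92, 50], [3, -99, 45], [0, -92, 49], [-6, -95, 51], [-5, -91, 44], [-7, -97, 40], [-6, -93, 38], [-10, -98, 36], [-11, -118, 9], [-15, -123, 6], [-13, -116, 7], [-16, -122, 4], [-15, -114, 6], [-17, -111, 5]]
```

View pics/c7.png

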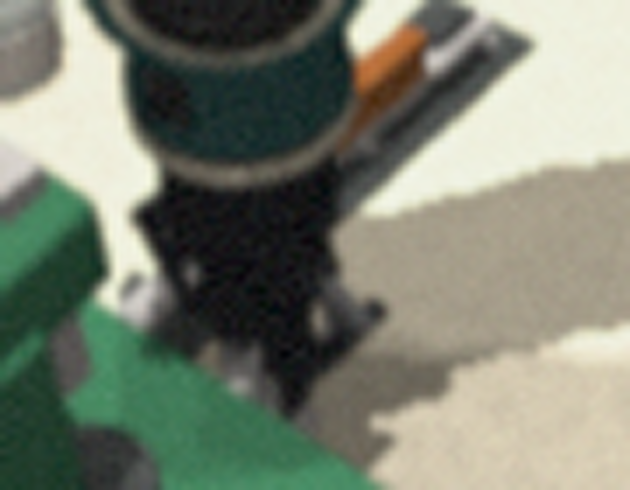

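The crop shows the tab between the fingers right at the plate edge (250,370), and the 6 N force confirms contact. Now I'll set the shim down and release it.

>>> move_arm(
  targets="1 0 0 0.0007 0 0 0; 1 0 0 0.0005 0 0 0; 1 0 0 0 0 0 0",
)

```text
time_s: 22.25
position: [0.4706, 0.1139, 0.0355]
eef_rot: [0.732, 0.681, -0.001, -0.001]
force: [-1.2, -6.2, 1.9]
gripper_width: 0.013
grasp_force: 59.5
```

>>> move_arm(
  targets="0.3 0 0 0 0 0 0; 0.3 0 0 0 0 0 0; 0.3 0 0 0 0 0 0; 0.3 0 0 0 0 0 0; 0.3 -0.01 0 -0.02 0 0 0; 0.3 -0.02 0 -0.05 0 0 0; 0.3 -0.03 0 -0.05 0 0 0; 0.3 0 0 0 0 0 0",
)

```text
time_s: 23.25
position: [0.4681, 0.0528, 0.1584]
eef_rot: [0.733, 0.68, 0.001, 0.001]
force: [0.0, -0.3, -1.7]
gripper_width: 0.0297
grasp_force: 0.0
```

Run:
```python
from h import *
p,r,s=pose();print(p,s["time_s"],s["force"].round(1))
plan([(pr([0,-.32,.16]),tool(YAW,-1.5),6,.2)])
```

```text
[0.46809721 0.05279432 0.15843177] 23.25 [ 0.  -0.3 -1.7]
0.2 -0.0247 -0.0003 -0.0002 0.001 0.009 -0.001; 0.2 -0.0247 -0.0004 -0.0004 0.001 0.009 -0.001; 0.2 -0.0247 -0.0004 -0.0005 0.001 0.009 -0.001; 0.2 -0.0247 -0.0004 -0.0006 0.001 0.009 -0.001; 0.2 -0.0247 -0.0004 -0.0007 0.001 0.009 -0.001; 0.2 -0.0247 -0.0004 -0.0008 0.001 0.009 -0.001
```

>>> move_arm(
  targets="0.2 -0.025 0 0 0 0.009 0; 0.2 -0.025 0 0 0 0.009 0; 0.2 -0.025 0 0 0 0.009 0; 0.2 -0.025 0 0 0 0.009 0; 0.2 -0.025 0 0 0 0.009 0; 0.2 -0.025 0 0 0 0.009 0; 0.2 -0.02 0 0 0 0 0; 0.2 0 0 0 0 0 0",
)

```text
time_s: 24.25
position: [0.4542, -0.1155, 0.1525]
eef_rot: [0.732, 0.681, 0.009, -0.01]
force: [-0.4, 1.2, 0.0]
gripper_width: 0.0341
grasp_force: 0.0
```

Run:
```python
from h import *
p,r,s=pose();print(p,s["time_s"],s["force"].round(1))
for n in("top","side"):
    P,D=shot(n,n+"16"); q=R.from_euler("z",YAW,degrees=True).inv().apply(pts(n,D).reshape(-1,3)-PC)
    k=(abs(q[:,0])<.035)&(q[:,1]>-.16)&(q[:,1]<-.088)&(q[:,2]<.07)&(q[:,2]>.03); print(n,k.sum(), np.percentile(q[k],[3,50,97],axis=0).round(4) if k.sum()>3 else "")
    k=(abs(q[:,0])<.035)&(q[:,1]>-.16)&(q[:,1]<-.088)&(q[:,2]<.015)&(q[:,2]>.005); print(n,k.sum(), np.percentile(q[k],[3,50,97],axis=0).round(4) if k.sum()>3 else "")
press("side16")
cv2.imwrite("pics/c8.png",cv2.resize(np.hstack([cv2.imread("pics/top16.png")[160:260,110:260],cv2.imread("pics/side16.png")[190:290,180:280]]),None,fx=3.2,fy=3.2,interpolation=cv2.INTER_CUBIC))
B=R.from_euler("z",YAW,degrees=True)*R.from_euler("x",1.5,degrees=True)
g=stand([.0005,0,0])+B.apply([0,-.147,.025]);print("grip pred",g)
```

```text
[ 0.45415635 -0.11548166  0.15252224] 24.25 [-0.4  1.2  0. ]
top 78 [[-0.0063 -0.1273  0.0361]
 [ 0.     -0.1089  0.0492]
 [ 0.0061 -0.0894  0.0527]]
top 95 [[-0.0179 -0.1275  0.0051]
 [-0.0021 -0.11    0.0077]
 [ 0.0174 -0.0914  0.0128]]
side 69 [[-0.0084 -0.1224  0.0339]
 [-0.0035 -0.1084  0.0462]
 [ 0.0078 -0.0891  0.0517]]
side 17 [[-0.0192 -0.1365  0.0053]
 [-0.0084 -0.1175  0.0078]
 [-0.0032 -0.1079  0.0146]]
plate top at front 0.05945099393116647 slope -0.07021438289573001 med 0.0574563961534087
grip pred [ 0.53290244 -0.05327937  0.04214342]
```

View pics/c8.png

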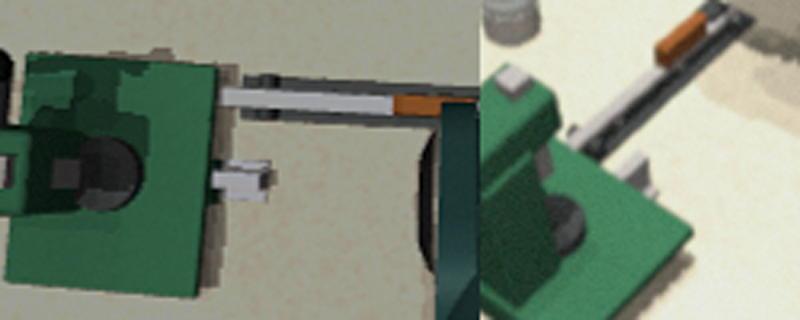

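The crop shows the tab's front face at the plate edge (215,178), square to the press, with the bar still hooked. I'll check the gap and then go back to the bar.

Run:
```python
from h import *
z=np.load("pics/top16.npz");q=R.from_euler("z",YAW,degrees=True).inv().apply(pts("top",z["d"]).reshape(-1,3)-PC)
for a,b in((-.06,-.02),(.02,.06)):
    k=(q[:,0]>a)&(q[:,0]<b)&(q[:,1]>-.12)&(q[:,1]<-.03)&(q[:,2]>.05)&(q[:,2]<.07);w=q[k];print("front edge y",np.percentile(w[:,1],[.5,1,3]).round(4))
k=(abs(q[:,0])<.012)&(q[:,1]>-.16)&(q[:,1]<-.03)&(q[:,2]<.07)&(q[:,2]>.03);print("tab rear",np.percentile(q[k][:,1],[.5,1,3]).round(4))
sidebar("side16",stand and R.from_euler("z",YAW,degrees=True)*R.from_euler("x",1.2,degrees=True),np.array([.5329,-.0533,.0425]))
plan([((.532,-.0533,.13),tool(YAW,-1.5),4,.2),((.532,-.0533,.0505),tool(YAW,-1.5),4,.2)])
```

```text
front edge y [-0.0838 -0.0836 -0.0829]
front edge y [-0.0854 -0.0851 -0.0846]
tab rear [-0.1276 -0.1273 -0.1256]
n 188 y 0.045 0.178 x off at 60,149,209 mm [-2.7 -3.5 -4. ] z [-12.2 -11.5 -11. ]
0.2 0.0163 0.0183 0.0061 -0.001 -0.001 -0.000; 0.2 0.0163 0.0183 0.0061 -0.001 -0.001 -0.000; 0.2 0.0163 0.0183 0.0061 -0.001 -0.001 -0.000; 0.2 0.0163 0.0183 0.0061 -0.001 -0.001 -0.000
0.2 -0.0005 -0.0000 0.0199 0.000 0.000 0.000; 0.2 -0.0005 -0.0000 0.0199 0.000 -0.000 0.000; 0.2 -0.0005 0.0000 0.0199 0.000 0.000 0.000; 0.2 -0.0005 0.0000 0.0199 0.000 0.000 0.000
```

>>> move_arm(
  targets="0.2 0.0163 0.0183 0.006 0 0 0; 0.2 0.0163 0.0183 0.006 0 0 0; 0.2 0.0163 0.0183 0.006 0 0 0; 0.2 0.0163 0.0183 0.006 0 0 0; 0.2 0 0 0.02 0 0 0; 0.2 0 0 0.02 0 0 0; 0.2 0 0 0.02 0 0 0; 0.2 0 0 0 0 0 0",
)

```text
time_s: 25.35
position: [0.5313, -0.0513, 0.0698]
eef_rot: [0.731, 0.682, 0.009, -0.011]
force: [0.9, 0.3, 0.9]
gripper_width: 0.0341
grasp_force: 0.0
```

Run:
```python
from h import *
err(np.array([.532,-.0533,.0505]),tool(YAW,-1.5))
plan([((.532,-.0533,.0505),tool(YAW,-1.5),2,.2)])
```

```text
t 25.35 pos err mm [  0.7  -2.  -19.3] rot err deg [-0.26 -0.09  0.02] F [0.9 0.3 0.9] M [-0.03  0.04  0.06] w 0.0341
0.2 -0.0012 0.0004 0.0096 -0.005 -0.002 0.000; 0.2 -0.0012 0.0004 0.0096 -0.005 -0.002 0.000
```

>>> move_arm(
  targets="0.2 -0.001 0.0005 0.0096 -0.004 -0.002 0; 0.2 -0.001 0.0005 0.0096 -0.004 -0.002 0; 0.2 0 0 0 0 0 0; 1 0 0 0 0 0 0; 1 0 0 0 0 0 0; 1 0 0 0 0 0 0; 1 0 0 0 0 0 0",
)

```text
time_s: 26.22
position: [0.5332, -0.0542, 0.052]
eef_rot: [0.732, 0.682, 0.01, -0.008]
force: [-2.6, -0.9, 6.3]
gripper_width: 0.015
grasp_force: 59.2
```

>>> move_arm(
  targets="1 0 0 0.0012 0 0.015 0; 1 0 0 0.0012 0 0.015 0; 1 0 0 0.0012 0 0.015 0; 1 0 0 0.0008 0 0.01 0; 1 0 0 0 0 0 0",
)

```text
time_s: 26.85
position: [0.5339, -0.0547, 0.048]
eef_rot: [0.731, 0.681, 0.02, -0.016]
force: [-1.3, -3.8, 12.6]
gripper_width: 0.0153
grasp_force: 60.7
```

Run:
```python
from h import *
err(*bartool(.147,-3,0,.0005,0))
shot("side","side17");press("side17");sidebar("side17",*barnow(0,-2.5),y1=.14)
plan([(*bartool(.147,-3,-3.6,-.0033,0),8,1)])
```

```text
t 26.85 pos err mm [-0.9  2.  -1.7] rot err deg [ 0.22  0.03 -0.06] F [-1.3 -3.8 12.6] M [-0.86  0.32  0.68] w 0.0153
plate top at front 0.06093029424323846 slope -0.07251853658406963 med 0.05882762230046224
n 127 y 0.047 0.14 x off at 60,149,209 mm [-2.2 -3.3 -4.1] z [-13.7 -13.4 -13.1]
1 0.0003 -0.0018 0.0002 0.000 0.000 0.015; 1 0.0003 -0.0018 0.0002 0.000 0.000 0.015; 1 0.0002 -0.0018 0.0002 0.000 0.000 0.015; 1 0.0002 -0.0018 0.0002 0.000 0.000 0.015; 1 0.0002 -0.0018 0.0002 0.000 0.000 0.015; 1 0.0002 -0.0018 0.0002 0.000 0.000 0.015; 1 0.0002 -0.0018 0.0002 0.000 0.000 0.015; 1 0.0002 -0.0018 0.0002 0.000 0.000 0.015
```

>>> move_arm(
  targets="1 0 -0.0018 0.0001 0 0 0.016; 1 0 -0.0018 0 0 0 0.016; 1 0 -0.0018 0.0001 0 0 0.016; 1 0 -0.0018 0 0 0 0.016; 1 0 -0.0018 0 0 0 0.016; 1 0 -0.0018 0 0 0 0.016; 1 0 -0.0018 0 0 0 0.016; 1 0 -0.0018 0 0 0 0.016",
)

```text
time_s: 27.9
position: [0.5209, -0.0534, 0.0483]
eef_rot: [0.753, 0.657, 0.021, -0.016]
force: [5.4, -3.3, 10.0]
gripper_width: 0.0146
grasp_force: 59.6
```

Run:
```python
from h import *
err(*bartool(.147,-3,-3.6,-.0033,0))
z=shot("side","side18");press("side18")
P=pts("side",z[1]).reshape(-1,3);S=R.from_euler("z",YAW,degrees=True).inv().apply(P-F);S[:,2]+=.021
k=(S[:,1]>-.27)&(S[:,1]<-.17)&(abs(S[:,0])<.05)&(S[:,2]>.012)&(S[:,2]<.06)
o=S[k];o=o[o[:,1].argsort()];print((o[::3]*1000).round().astype(int).tolist())
plan([(*bartool(.147,3,-3.6,-.0033,0),8,1),(*bartool(.147,9,-3.6,-.0033,0),8,1),(*bartool(.147,20,-3.6,-.0033,0),8,1)])
```

```text
t 27.9 pos err mm [-1.   1.9 -2. ] rot err deg [ 0.21 -0.   -0.2 ] F [ 5.4 -3.3 10. ] M [-0.94 -1.52 -0.24] w 0.0146
plate top at front 0.060741233271264225 slope -0.07486538560872213 med 0.05833731721042891
[[-24, -234, 21], [-19, -229, 22], [-18, -224, 20], [-26, -220, 23], [-20, -216, 28], [-23, -213, 22], [-19, -206, 25], [-22, -203, 19], [-24, -200, 28], [-23, -195, 21], [-23, -189, 21], [-18, -185, 27], [-24, -178, 26], [-24, -173, 25]]
1 0.0007 -0.0001 -0.0016 0.001 -0.026 -0.001; 1 0.0007 -0.0001 -0.0016 0.001 -0.026 -0.001; 1 0.0007 -0.0001 -0.0016 0.001 -0.026 -0.001; 1 0.0007 -0.0001 -0.0016 0.001 -0.026 -0.001; 1 0.0006 -0.0001 -0.0017 0.001 -0.026 -0.001; 1 0.0006 -0.0001 -0.0017 0.001 -0.026 -0.001; 1 0.0006 -0.0001 -0.0017 0.001 -0.026 -0.001; 1 0.0006 -0.0001 -0.0017 0.001 -0.026 -0.001
1 0.0005 -0.0000 -0.0019 -0.000 -0.026 -0.000; 1 0.0005 0.0000 -0.0019 0.000 -0.026 0.000; 1 0.0005 -0.0000 -0.0019 -0.000 -0.026 -0.000; 1 0.0005 0.0000 -0.0019 0.000 -0.026 -0.000; 1 0.0004 -0.0000 -0.0019 0.000 -0.026 0.000; 1 0.0004 -0.0000 -0.0019 0.000 -0.026 0.000; 1 0.0004 0.0000 -0.0019 -0.000 -0.026 -0.000; 1 0.0004 -0.0000 -0.0019 0.000 -0.026 0.000
1 0.0011 0.0000 -0.0034 -0.000 -0.048 -0.000; 1 0.0010 0.0000 -0.0034 -0.000 -0.048 -0.000; 1 0.0010 0.0000 -0.0034 0.000 -0.048 -0.000; 1 0.0009 0.0000 -0.0035 0.000 -0.048 0.000; 1 0.0008 0.0000 -0.0035 -0.000 -0.048 0.000; 1 0.0007 0.0000 -0.0035 0.000 -0.048 -0.000; 1 0.0006 0.0000 -0.0035 0.000 -0.048 0.000; 1 0.0005 0.0000 -0.0035 0.000 -0.048 -0.000
```

>>> move_arm(
  targets="1 0.0004 -0.0004 -0.0016 0 -0.026 0; 1 0.0004 -0.0004 -0.0016 0 -0.026 0; 1 0.0005 -0.0003 -0.0016 0 -0.026 0; 1 0.0005 0 -0.0016 0 -0.026 0; 1 0.0006 0 -0.0017 0 -0.026 0; 1 0.0006 0 -0.0017 0 -0.026 0; 1 0.0006 0 -0.0017 0 -0.026 0; 1 0.0006 0 -0.0017 0 -0.026 0",
)

```text
time_s: 28.95
position: [0.5194, -0.0508, 0.0614]
eef_rot: [0.754, 0.656, -0.02, 0.018]
force: [1.1, -8.5, 11.5]
gripper_width: 0.0152
grasp_force: 60.0
```

Run:
```python
from h import *
err(*bartool(.147,3,-3.6,-.0033,0))
z=shot("side","side19");press("side19");sidebar("side19",*barnow(-3.6,3),y1=.14)
```

```text
t 28.95 pos err mm [1.  2.7 0.1] rot err deg [ 0.06  0.09 -0.34] F [ 1.1 -8.5 11.5] M [-1.29 -0.33 -0.39] w 0.0152
plate top at front 0.054952860280755404 slope -0.043371229702600364 med 0.0535896858351445
n 131 y 0.047 0.139 x off at 60,149,209 mm [-0.9  0.6  1.5] z [-13.  -11.9 -11.2]
```

>>> move_arm(
  targets="1 0.0009 0 -0.0019 0 -0.026 0; 1 0.0009 0 -0.0019 0 -0.026 0; 1 0.0008 0 -0.0019 0 -0.026 0; 1 0.0008 0 -0.0019 0 -0.026 0; 1 0.0007 0 -0.0019 0 -0.026 0; 1 0.0006 0 -0.0019 0 -0.026 0; 1 0.0006 0 -0.0019 0 -0.026 0; 1 0.0006 0 -0.0019 0 -0.026 0",
)

```text
time_s: 30.0
position: [0.5192, -0.0411, 0.0749]
eef_rot: [0.751, 0.656, -0.059, 0.051]
force: [-0.1, -2.1, 2.6]
gripper_width: 0.0151
grasp_force: 58.6
```

Run:
```python
from h import *
err(*bartool(.147,9,-3.6,-.0033,0))
z=shot("side","side20");press("side20");sidebar("side20",*barnow(-3.6,9),y1=.14)
plan([(*bartool(.147,20,-3.6,-.0033,.001),8,1)])
```

```text
t 30.0 pos err mm [ 1.9 -2.   1.4] rot err deg [-0.11 -0.04 -0.11] F [-0.1 -2.1  2.6] M [ 0.28 -0.19 -0.09] w 0.0151
plate top at front 0.054996600378749455 slope -0.043524402796773914 med 0.053695706720105874
n 146 y 0.045 0.14 x off at 60,149,209 mm [-1.5 -0.8 -0.3] z [-11.9 -10.9 -10.2]
1 0.0009 0.0003 -0.0036 -0.000 -0.048 -0.000; 1 0.0008 0.0003 -0.0036 -0.000 -0.048 -0.000; 1 0.0007 0.0003 -0.0037 -0.000 -0.048 -0.000; 1 0.0006 0.0003 -0.0037 -0.000 -0.048 -0.000; 1 0.0005 0.0003 -0.0037 -0.000 -0.048 -0.000; 1 0.0004 0.0003 -0.0037 -0.000 -0.048 -0.000; 1 0.0003 0.0003 -0.0037 -0.000 -0.048 -0.000; 1 0.0002 0.0003 -0.0037 -0.000 -0.048 -0.000
```

>>> move_arm(
  targets="1 0.0005 0 -0.0036 0 -0.048 0; 1 0.0005 0 -0.0036 0 -0.048 0; 1 0.0005 0 -0.0037 0 -0.048 0; 1 0.0004 0 -0.0037 0 -0.048 0; 1 0.0004 0 -0.0037 0 -0.048 0; 1 0 0 0 0 0 0",
)

```text
time_s: 30.8
position: [0.52, -0.0348, 0.0924]
eef_rot: [0.746, 0.652, -0.104, 0.09]
force: [0.7, 1.3, -2.9]
gripper_width: 0.0148
grasp_force: 58.5
```

>>> move_arm(
  targets="1 -0.003 0 -0.001 0 0 0; 1 -0.006 0 0 0 0 0; 1 -0.009 0 0 0 0 0; 1 -0.01 0 0 0 0 0; 1 -0.01 0 0 0 0 0; 1 -0.01 0 0 0 0 0; 1 -0.01 0 0 0 0 0; 1 0 0 0 0 0 0",
)

```text
time_s: 31.8
position: [0.5125, -0.0912, 0.1093]
eef_rot: [0.746, 0.651, -0.104, 0.09]
force: [-0.0, -0.4, -3.8]
gripper_width: 0.015
grasp_force: 58.5
```

Run:
```python
from h import *
p,r,s=pose();print(p,s["time_s"],s["force"].round(1),s["moment"].round(2))
z=shot("side","side21");press("side21");sidebar("side21",*barnow(-3.6,16))
err(*bartool(.2,16,-3.6,-.0033,.003))
# lay down where it lay at first, farther from the stand: grip (.450,-.19) yaw -1
plan([(p+[0,0,.06],r,2,1),((.452,-.19,.13),tool(-1),8,1),((.452,-.19,.028),tool(-1),4,1)])
```

```text
[ 0.51248594 -0.09120068  0.10926502] 31.8 [-0.  -0.4 -3.8] [ 0.31 -0.05  0.01]
plate top at front 0.05443248524673629 slope -0.034091551232958 med 0.053466866223415885
n 266 y 0.046 0.215 x off at 60,149,209 mm [-0.9 -1.1 -1.2] z [-12.  -10.9 -10.2]
t 31.85 pos err mm [2.9 5.5 1.2] rot err deg [-0.11 -0.22 -0.14] F [ 0.6  0.5 -4.9] M [ 0.32 -0.02  0.02] w 0.015
1 -0.0085 -0.0000 -0.0289 0.000 -0.000 0.001; 1 -0.0085 -0.0000 -0.0288 0.000 -0.000 0.001
1 -0.0114 -0.0058 0.0083 -0.004 0.069 -0.029; 1 -0.0116 -0.0060 0.0079 -0.004 0.069 -0.029; 1 -0.0118 -0.0062 0.0075 -0.004 0.069 -0.029; 1 -0.0120 -0.0064 0.0071 -0.004 0.069 -0.029; 1 -0.0121 -0.0066 0.0067 -0.004 0.069 -0.029; 1 -0.0122 -0.0068 0.0062 -0.004 0.069 -0.029; 1 -0.0123 -0.0070 0.0058 -0.004 0.069 -0.029; 1 -0.0124 -0.0071 0.0054 -0.004 0.069 -0.029
1 0.0000 0.0000 0.0255 -0.000 0.000 0.000; 1 0.0000 0.0000 0.0255 -0.000 0.000 -0.000; 1 0.0000 0.0000 0.0255 -0.000 0.000 0.000; 1 0.0000 0.0000 0.0255 -0.000 0.000 -0.000
```

>>> move_arm(
  targets="1 -0.008 0 -0.029 0 0 0; 1 -0.009 0 -0.029 0 0 0; 1 -0.0114 -0.006 0.008 0 0.069 -0.029; 1 -0.0116 -0.006 0.008 0 0.069 -0.029; 1 -0.0118 -0.006 0.0075 0 0.069 -0.029; 1 -0.012 -0.0065 0.007 0 0.069 -0.029; 1 -0.012 -0.0065 0.0065 0 0.069 -0.029; 1 -0.012 -0.007 0.006 0 0.069 -0.029",
)

```text
time_s: 32.85
position: [0.4666, -0.1644, 0.1407]
eef_rot: [0.723, 0.69, -0.03, 0.017]
force: [0.2, -0.7, -5.4]
gripper_width: 0.015
grasp_force: 59.3
```

>>> move_arm(
  targets="1 -0.012 -0.007 0.006 0 0.069 -0.029; 1 -0.012 -0.007 0.005 0 0.069 -0.029; 1 0 0 0.02 0 0 0; 1 0 0 0.03 0 0 0; 1 0 0 0.03 0 0 0; 1 0 0 0.015 0 0 0; 1 0 0 0 0 0 0",
)

```text
time_s: 33.72
position: [0.4498, -0.1878, 0.0359]
eef_rot: [0.714, 0.7, -0.006, -0.008]
force: [0.4, 0.2, -3.7]
gripper_width: 0.0152
grasp_force: 59.3
```

Run:
```python
from h import *
err(np.array((.452,-.19,.026)),tool(-1))
shot("top","top22");shot("side","side22");press("side22")
B=R.from_euler("z",-1,degrees=True);p=pose()[0];print(p);sidebar("side22",B,p-B.apply([0,GX,GZ]))
```

```text
t 33.725 pos err mm [ 2.2 -2.2 -9.9] rot err deg [-1.06 -0.15 -0.14] F [ 0.4  0.2 -3.7] M [-0.24 -0.01 -0.  ] w 0.0152
plate top at front 0.05473318255833673 slope -0.03892470218820467 med 0.05366389967432662
[ 0.45050721 -0.18820028  0.03714441]
n 192 y 0.046 0.215 x off at 60,149,209 mm [-0.8 -1.2 -1.5] z [-13.1 -11.   -9.6]
```

>>> move_arm(
  targets="1 0 0 0.003 -0.02 -0.01 0; 1 0 0 0.003 -0.017 -0.01 0; 1 0 0 0.002 0 -0.01 0; 1 0 0 0.0015 0 0 0; 1 0 0 0 0 0 0",
)

```text
time_s: 34.45
position: [0.4499, -0.1881, 0.0271]
eef_rot: [0.714, 0.7, -0.004, 0.005]
force: [-3.3, 1.8, 6.0]
gripper_width: 0.0148
grasp_force: 60.5
```

Contact with the bench. Now I'll release and retreat.

>>> move_arm(
  targets="0 0 0 0 0 0 0; 0 0 0 0 0 0 0; 0 0 0 0 0 0 0; 0 0 0 -0.02 0 0 0; 0 0 0 -0.05 0 0 0; 0 0 0 -0.05 0 0 0; 0 -0.04 0 -0.03 0 0 0; 0 -0.06 0 0 0 0 0",
)

```text
time_s: 35.45
position: [0.4491, -0.2869, 0.1811]
eef_rot: [0.713, 0.701, -0.004, 0.007]
force: [0.6, -0.5, 0.3]
gripper_width: 0.0428
grasp_force: 0.0
```

>>> move_arm(
  targets="0 -0.06 0 0 0 0 0; 0 -0.06 0 0 0 0 0; 0 -0.06 0 0 0 0 0; 0 0 0 0 0 0 0; 0 0 0 0 0 0 0",
)

```text
time_s: 36.08
position: [0.4441, -0.4657, 0.1802]
eef_rot: [0.714, 0.7, -0.004, 0.005]
force: [1.0, -0.3, 0.4]
gripper_width: 0.0429
grasp_force: 0.0
```

Run:
```python
from h import *
p,r,s=pose();print(p,s["time_s"],s["force"].round(1))
P,D=shot("top","top23");Q,_=shot("side","side23");press("side23")
q=R.from_euler("z",YAW,degrees=True).inv().apply(pts("top",D).reshape(-1,3)-PC)
for a,b in((-.06,-.02),(.02,.06)):
    k=(q[:,0]>a)&(q[:,0]<b)&(q[:,1]>-.12)&(q[:,1]<-.03)&(q[:,2]>.045)&(q[:,2]<.07);print("front edge y",np.percentile(q[k][:,1],[.5,1,3]).round(4))
k=(abs(q[:,0])<.014)&(q[:,1]>-.16)&(q[:,1]<-.09)&(q[:,2]<.07)&(q[:,2]>.03);print("tab",np.percentile(q[k],[1,50,99],axis=0).round(4))
cv2.imwrite("pics/c9.png",cv2.resize(np.hstack([P[130:290,90:350,::-1],Q[130:290,150:330,::-1]]),None,fx=1.8,fy=1.8))
```

```text
[ 0.44408377 -0.465672    0.1801619 ] 36.075 [ 1.  -0.3  0.4]
plate top at front 0.05469737215355421 slope -0.040824908038287124 med 0.053506524407073174
front edge y [-0.0852 -0.085  -0.0845]
front edge y [-0.0856 -0.0852 -0.0846]
tab [[-6.500e-03 -1.275e-01  3.070e-02]
 [ 1.000e-04 -1.109e-01  4.880e-02]
 [ 6.300e-03 -9.140e-02  5.360e-02]]
```

View pics/c9.png

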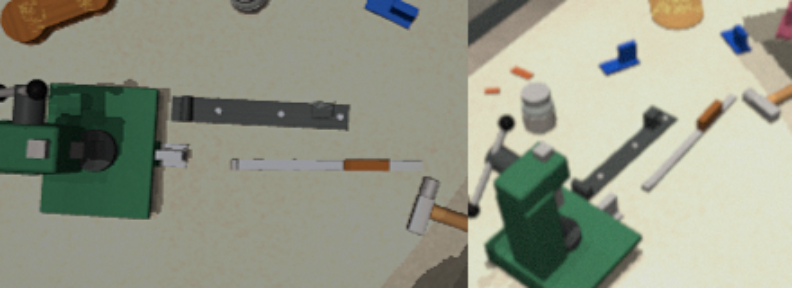

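The crop shows the press sitting on the shim with the tab at its edge (157,155). The bar lies flat and clear from (232,163) to (420,165), and the bystanders are unmoved. Handing in.

```bash
python3 -c "
from plant import robot
print(robot.finish_job())"
```

```text
the job is handed in; nothing more can be done
None
```

The job is handed in at about 36 s of the 72 s limit: the press's front foot rests on the steel shim with its tab up against the front edge, the bar lies flat on the bench clear of the press, and the soles, jar and hammer were left alone; the hand-in gave no verdict.

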